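# Index the dividing head five clicks from home and lock it

## Robot

A 6-joint arm with a two-finger parallel gripper is mounted at the origin on a cart in front of the work surface, level with it; the furniture and walls round the work are solid. World frame = base frame: x ahead of the robot, y to its left, z up, the work surface at z = 0. Lengths are in m, angles in rad, forces in N, time in s.
With the tool pointing down it reaches from about 0.375 to 0.9 m from the base axis. Payload 3.1 kg.
Tool frame: the origin (TCP) lies between the finger pads; the fingertips stand 25 mm ahead of it and the grasp point (between the pads) lies 6 mm ahead of it; y points along the fingers, z is the direction in which the jaws open and shut, and the axes are right-handed (so a half turn about y gives the same grasp; the last joint's range is limited). The gripper opens to 87 mm and grips with 3 to 60 N. Pads are 19 mm wide; open, the fingers measure 117 mm over their backs; the gripper's body (75 mm by 190 mm) begins 51 mm behind the grasp point.
Start: joints at [1.113, 0.527, 1.433, -0, 1.181, -0.178], TCP at [0.172, 0.601, 0.248] pointing down, gripper open.
Joint ranges: [-3.08, 3.08], [-0.75, 2.2], [0.22, 2.44], [-1.43, 4.57], [0, 2.65], [-2.85, 2.85]. Speed limits (rad/s): [2.79, 2.79, 3.14, 3.14, 3.14, 3.14].

## Interface

Orientations are given as a unit quaternion [w, x, y, z].
In Python, from plant import arm, cams, order gives the robot as it stands.
- The arm moves only by the tool play_rows, never from a script. Its argument "targets" is a list of rows, each an object of numbers: "tx", "ty", "tz": the shift along the world's x, y, z in m; "wx", "wy", "wz": the turn, a rotation vector about the world's x, y, z in degrees; "jaw": the finger opening in m, from 0 to 0.087. In form: [{"tx": .., "ty": .., "tz": .., "wx": .., "wy": .., "wz": .., "jaw": ..}, ...]. A call has 1 to 8 rows; each row shifts and turns the pose as measured when the row begins; what a row does not reach is not made up. A row lasts 1/8 s, in which the tool goes at most 62.5 mm and 10.7 degrees, less where a joint would pass 70% of its speed; a pose out of reach is approached as far as the arm can. A call is refused whole if a number of a shift passes 0.0625 or a number of a turn 10.7, either way. A call with a gripper value outside its range is refused whole. The fingers move at their own pace and stop on an object; "grip_force" is the grip in N (left out, the last holds). Time passes only in rows, so rows that do not move let the fingers close. It gives the time, the measured TCP pose, the force and the opening at its end, in the units of the state.
- arm.state(): the state, without advancing time (a new reading comes with each control period).
- cams.snapshot(name): name is "side" or "top"; returns a dict with "image" (420x560x3 uint8, red, green, blue), "fx", "fy", "cx", "cy" (pixels), "R" (3x3) and "t" (3): a world point X has camera coordinates R X + t. Camera axes: x right, y down, z forward; pixel columns grow to the right and rows downward; lengths in m; the calibration is good to about 2 mm. A picture is of the moment at which its call begins. There is no depth.
- order.close_job(): hands the job in, once; it reports no verdict.
The state is a dict: "clock": time; "joints": joint angles; "joint_velocities": joint speeds; "joint_efforts": joint torques, N m; "tcp_pos": TCP position; "tool_rot": TCP orientation; "wrist_force": force on the tool from outside, world axes, zero at the start; "moment": the same for the moment, N m; "gripper_width": finger opening in m.
Only numpy, scipy, OpenCV 4.12 (cv2) and the standard library are available. Lean on these libraries where they do the work, as an engineer would, in place of code of your own. Each camera call takes 0.05 s, during which the arm holds its last target.

## Task

Nobody knows where the indexing head stands: turn its crank clockwise (seen from above) gently until it comes up against the home stop, then turn it back anticlockwise by exactly five clicks. Then take the lock pin out of its rest and put it through the bush plate until its head sits flush on the plate, without forcing it, and leave it there. Do not disturb the gauge, the circuit board and the tin of screws.

Things in the scene. Friction and masses are not known exactly. Their poses are not given: they have to be found in the camera images.
- indexer: Indexing head: grey square steel housing 140 x 140 mm, cover top 56 mm above its underside, fixed, standing on the open tool wallet (7 mm thick). Origin: centre of the underside; z up is the crank's axis; the steel bush plate lies on the cover toward +x. An index plate inside turns with the crank: 18 sprung clicks a turn, 20 degrees apart; home is the last click clockwise, at the home stop.
- crank_axis (a point): On the crank's axis, 78 mm above the head's underside (top of the crank hub). Feel, as force along the circle at the knob: leaving a click takes 4 to 7 N, falling to nothing half-way (10 degrees); beyond, a spring pulls the crank on into the next click and holds it there. At the start the crank rests in a click, 3 to 10 clicks anticlockwise of home.
- home_stop: Rubber-cushioned stop inside the closed housing, out of sight and reach; only the index plate can press on it. It is met 1 degree clockwise beyond the home click; from there the knob needs about 3 N more per mm on top of the click's 5 N, so 10 to 14 N at the knob is firm contact. Over 25 N on the stop is ramming. Let go there, the crank springs back into the home click.
- knob_mid (a point): Centre of the crank's black grip knob: upright, 21 mm diameter, 40 mm tall, spinning freely on its own axis (it can be held without turning the wrist), on a 50 mm circle round the axis, 96 mm above the head's underside and 22 mm above the flat arm below it. The crank is clamped on at an unknown angle, so it does not tell the click; at the fifth click it is within 62 degrees of the head's -x.
- bush_mouth (a point): Centre of the top of the bush: a chamfered 11.4 mm hole in a steel plate 34 x 34 x 4 mm on the cover, 36 mm from the axis toward the head's +x, 60 mm above the head's underside. The index plate's top is 24 mm below this point. Its only lock hole (12 mm wide, 14 mm deep, chamfered 2 mm) lies under the bush only at the fifth click anticlockwise from home.
- lock_pin: Steel lock pin, 76 mm long, 70 to 120 g, at first upright in its rest. Origin: middle of its tip; z runs up the pin.
- pin_mid (a point): Centre of the lock pin, half-way up its 76 mm: below, a shank of 10 mm diameter and 36 mm length with a 4 mm tapered nose; above, a dark ribbed head to grip, 22 mm diameter, 40 mm tall. This point is 38 mm above the tip and 2 mm above the underside of the head. With the head flush on the bush plate it is 2 mm above the mouth of the bush; at a wrong click it stops 12 mm higher.
- pin_rest: Aluminium block 50 x 50 x 42 mm, fixed on the worktop, with a hole from above in which the pin stands up to its head. Origin: centre of the underside.
- gauge_loose: Bystander: black pressure gauge lying on its back, 87 x 64 x 29 mm, loose. Origin: centre of the underside.
- pcb_module: Bystander: green circuit board, 45 x 70 x 17 mm, loose. Origin: centre of the underside.
- screw_tin: Bystander: open green tin with screws, 71 x 70 x 40 mm, loose. Origin: centre of the underside.

How it is judged:
By the outcome, as a careful person would: the job done as asked, in the order asked, and still so for the second after the job is handed in, with the robot touching nothing.
It also fails if it takes over 72 s, if anything falls off the work surface, if the arm or the gripper's body presses on something with over 40 N, if the wrist force passes 120 N, or if a joint passes its speed limit or range.

## Working session

There is one attempt and no reset: what is moved stays moved. The work goes in short steps, Python scripts to look and compute and a tool call to move; the robot and the scene stay as the last step left them, time stands still between calls to the robot, and variables do not carry over. Pictures are saved under pics/ and viewed, and the job is handed in when it is done.

Besides the shell and the picture viewer there is one more tool, called after "Call:" in YAML: its name, and indented under it one key for each argument. play_rows: Moves the arm, as the interface text tells. Its arguments: {"type":"object","properties":{"targets":{"type":"array","items":{"type":"object","properties":{"tx":{"type":"number"},"ty":{"type":"number"},"tz":{"type":"number"},"wx":{"type":"number"},"wy":{"type":"number"},"wz":{"type":"number"},"jaw":{"type":"number"}}}},"grip_force":{"type":"number"}},"required":["targets"]}

```bash
mkdir -p pics; ls
python3 - <<'E'
from plant import arm,cams
import cv2,json
s=arm.state()
print(s)
for n in("side","top"):
    d=cams.snapshot(n)
    cv2.imwrite(f"pics/{n}0.png",d["image"][:,:,::-1])
    print(n,d["fx"],d["fy"],d["cx"],d["cy"],d["R"],d["t"])
E
```

```text
pics
{'clock': 0.0, 'joints': array([ 1.11351703e+00,  5.28470700e-01,  1.43392806e+00, -1.08783866e-05,
        1.18138333e+00, -1.78483378e-01]), 'joint_velocities': array([ 0.00042584,  0.00016035, -0.0007569 ,  0.00031845, -0.00049746,
       -0.00070852]), 'joint_efforts': array([-3.00026404e-04, -4.40048110e+01, -1.76588738e+01,  6.30615139e-02,
        5.84399840e-02, -1.90699948e-04]), 'tcp_pos': array([0.17165335, 0.60024734, 0.2465606 ]), 'tool_rot': array([-0.6995111 ,  0.70098392, -0.09848738,  0.09801025]), 'wrist_force': array([ 0.13643802, -0.34925894,  0.61489146]), 'moment': array([-0.01774652,  0.02192033, -0.01761576]), 'gripper_width': 0.08708919901488703}
side 455.94810200037193 455.94810200037193 287.26926658651155 204.26415168270373 [[ 0.99867822  0.04780647  0.01887753]
 [ 0.03804948 -0.44071582 -0.8968399 ]
 [-0.03455513  0.89637275 -0.4419523 ]] [-0.57565741  0.13841511  0.95311005]
top 399.989251614795 399.989251614795 282.229009709171 213.9129473531242 [[ 0.00481544 -0.9999703  -0.00601711]
 [-0.99312477 -0.00407851 -0.11698958]
 [ 0.11696156  0.0065391  -0.99311491]] [0.16716952 0.58621029 0.91568002]
```

View pics/side0.png

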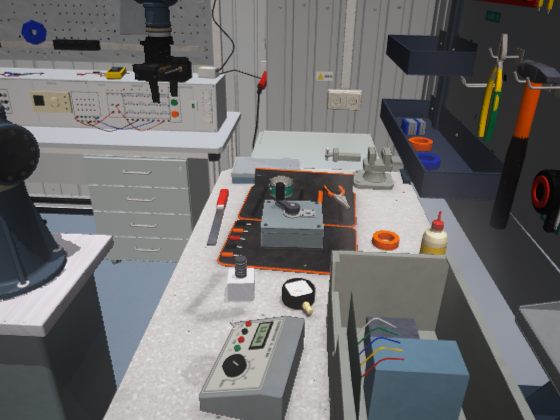

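View pics/top0.png

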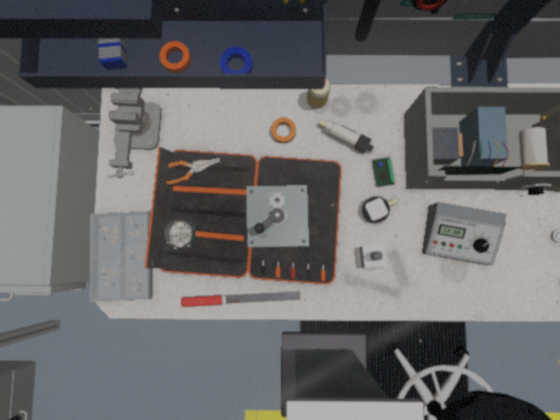

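```bash
cat > h.py <<'E'
import cv2,numpy as np
from plant import arm,cams
def crop(d,x0,y0,x1,y1,k,fn):
    im=d["image"][y0:y1,x0:x1,::-1]
    cv2.imwrite(fn,cv2.resize(im,None,fx=k,fy=k,interpolation=cv2.INTER_CUBIC))
def ray(d,u,v,z):
    R=np.array(d["R"]);t=np.array(d["t"])
    c=-R.T@t; r=R.T@np.array([(u-d["cx"])/d["fx"],(v-d["cy"])/d["fy"],1])
    return c+r*(z-c[2])/r[2]
def proj(d,X):
    p=np.array(d["R"])@np.array(X)+d["t"]
    return np.array([d["fx"]*p[0]/p[2]+d["cx"],d["fy"]*p[1]/p[2]+d["cy"]])
def tri(d1,p1,d2,p2):
    A=[d["fx"] for d in(d1,d2)]
    P=[np.array([[d["fx"],0,d["cx"]],[0,d["fy"],d["cy"]],[0,0,1]])@np.c_[d["R"],d["t"]] for d in(d1,d2)]
    X=cv2.triangulatePoints(P[0],P[1],np.array(p1,float).reshape(2,1),np.array(p2,float).reshape(2,1))
    return (X[:3]/X[3]).ravel()
E
python3 - <<'E'
from h import *
d=cams.snapshot("top");crop(d,235,170,335,260,8,"pics/t1.png");crop(d,340,170,420,290,5,"pics/t2.png")
d=cams.snapshot("side");crop(d,215,170,345,260,6,"pics/s1.png");crop(d,210,240,330,320,6,"pics/s2.png")
for n in("top","side"):
  d=cams.snapshot(n);print(-np.array(d["R"]).T@d["t"])
E
```

```text
[0.4742756  0.16356771 0.97896185]
[ 0.60256473 -0.76582     0.55623237]
```

View pics/t1.png

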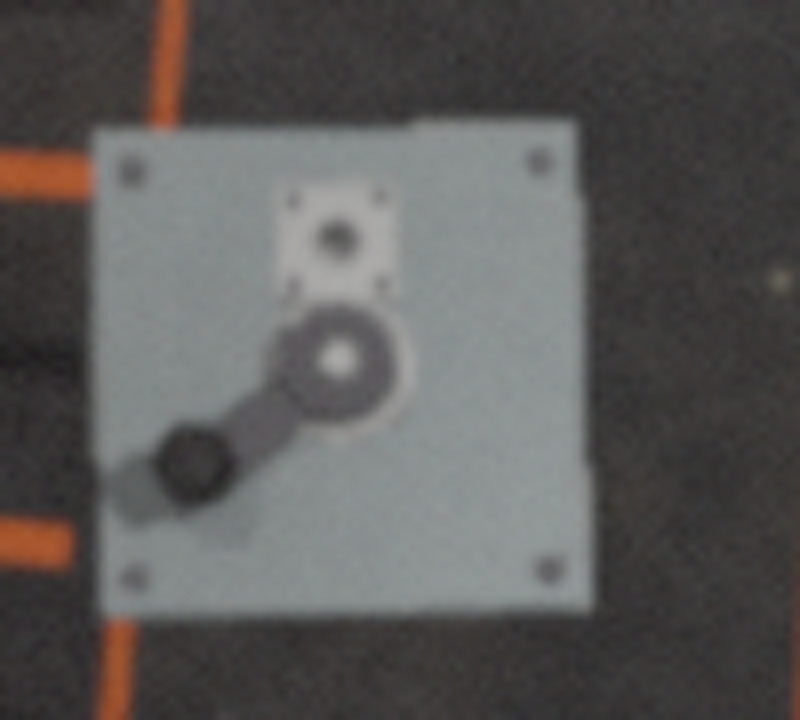

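View pics/t2.png

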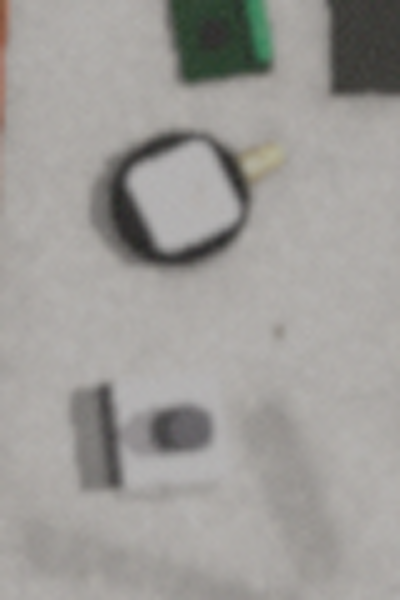

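View pics/s1.png

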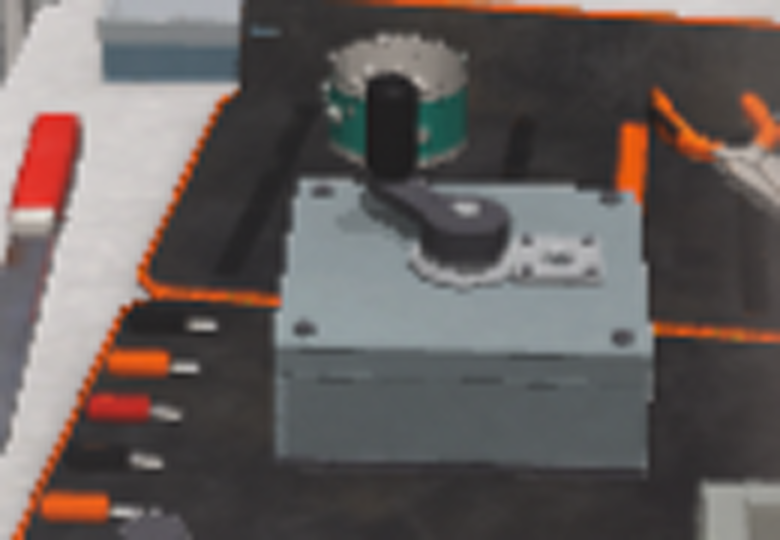

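View pics/s2.png

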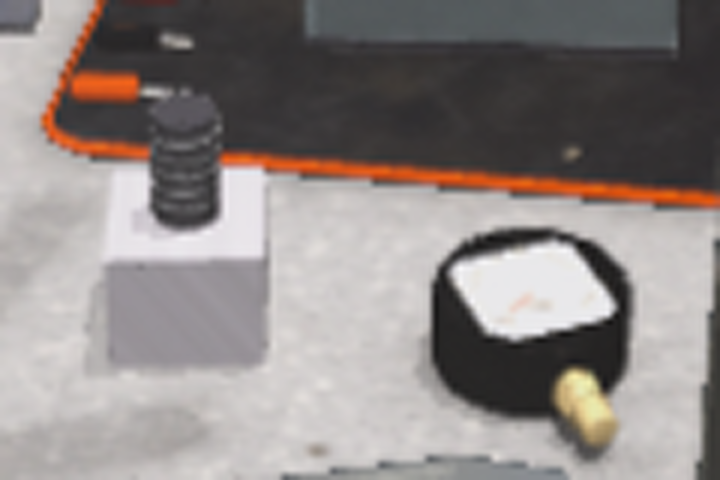

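Run:
```python
from h import *
t=cams.snapshot("top");s=cams.snapshot("side")
T=lambda x,y,k=8,o=(235,170):(o[0]+(x+.5)/k-.5,o[1]+(y+.5)/k-.5)
pts={"hub":(T(340,360),T(467,208,6,(215,170)),.085),"bush":(T(340,240),T(558,258,6,(215,170)),.067),
"knobtop":(T(195,465),T(391,82,6,(215,170)),.123),"pintop":(T(188,427,5,(340,170)),T(186,112,6,(210,240)),.082)}
for n,(a,b,z) in pts.items(): print(n,ray(t,*a,z).round(4),ray(s,*b,z).round(4),tri(t,a,s,b).round(4))
for c in((93,128),(578,120),(595,610),(100,617)): print(ray(t,*T(*c),.063).round(4))
```

```text
hub [0.578  0.1811 0.085 ] [0.5777 0.1911 0.085 ] [0.5778 0.181  0.0899]
bush [0.6149 0.1816 0.067 ] [0.6139 0.1865 0.067 ] [0.6142 0.1816 0.0696]
knobtop [0.5451 0.2191 0.123 ] [0.5455 0.2239 0.123 ] [0.5454 0.219  0.1251]
pintop [ 0.4886 -0.0426  0.082 ] [ 0.4885 -0.0422  0.082 ] [ 0.4886 -0.0425  0.0822]
[0.6482 0.2538 0.063 ]
[0.6511 0.1128 0.063 ]
[0.5091 0.1083 0.063 ]
[0.5064 0.2496 0.063 ]
```

Run:
```python
from h import *
from scipy.spatial.transform import Rotation as Ro
q=arm.state()["tool_rot"];R=Ro.from_quat([*q[1:],q[0]]).as_matrix();print(R.round(3))
R=R
```

```text
[[ 0.961 -0.     0.275]
 [-0.275 -0.     0.961]
 [-0.    -1.    -0.   ]]
```

Call:
play_rows:
  targets:
    - {"tx": 0.04,"ty": -0.041,"wz": -9,"jaw": 0.05}
    - {"tx": 0.04,"ty": -0.041,"wz": -9,"jaw": 0.05}
    - {"tx": 0.04,"ty": -0.041,"wz": -9,"jaw": 0.05}
    - {"tx": 0.04,"ty": -0.041,"wz": -9,"jaw": 0.05}
    - {"tx": 0.04,"ty": -0.041,"wz": -9,"jaw": 0.05}
    - {"tx": 0.04,"ty": -0.041,"wz": -9,"jaw": 0.05}
    - {"tx": 0.04,"ty": -0.041,"jaw": 0.05}
    - {"tx": 0.04,"ty": -0.041,"jaw": 0.05}
  grip_force: 30

```text
invalid input
```

Call:
play_rows:
  targets:
    - {"tx": 0.04,"ty": -0.041,"tz": 0.0,"wx": 0.0,"wy": 0.0,"wz": -9.0,"jaw": 0.05}
    - {"tx": 0.04,"ty": -0.041,"tz": 0.0,"wx": 0.0,"wy": 0.0,"wz": -9.0,"jaw": 0.05}
    - {"tx": 0.04,"ty": -0.041,"tz": 0.0,"wx": 0.0,"wy": 0.0,"wz": -9.0,"jaw": 0.05}
    - {"tx": 0.04,"ty": -0.041,"tz": 0.0,"wx": 0.0,"wy": 0.0,"wz": -9.0,"jaw": 0.05}
  grip_force: 30

```text
clock: 0.9
tcp_pos: [0.3331, 0.436, 0.2477]
tool_rot: [0.635, -0.632, 0.313, -0.314]
wrist_force: [1.0, -0.4, 0.6]
gripper_width: 0.0556
```

Call:
play_rows:
  targets:
    - {"tx": 0.042,"ty": -0.043,"tz": 0.0,"wx": 0.0,"wy": 0.0,"wz": -9.0,"jaw": 0.05}
    - {"tx": 0.042,"ty": -0.043,"tz": 0.0,"wx": 0.0,"wy": 0.0,"wz": -9.0,"jaw": 0.05}
    - {"tx": 0.042,"ty": -0.043,"tz": 0.0,"wx": 0.0,"wy": 0.0,"wz": 0.0,"jaw": 0.05}
    - {"tx": 0.042,"ty": -0.043,"tz": 0.0,"wx": 0.0,"wy": 0.0,"wz": 0.0,"jaw": 0.05}
    - {"tx": 0.042,"ty": -0.043,"tz": 0.0,"wx": 0.0,"wy": 0.0,"wz": 0.0,"jaw": 0.05}
    - {"tx": 0.0,"ty": 0.0,"tz": 0.0,"wx": 0.0,"wy": 0.0,"wz": 0.0,"jaw": 0.05}
  grip_force: 30

```text
clock: 1.65
tcp_pos: [0.5535, 0.2103, 0.2492]
tool_rot: [0.577, -0.57, 0.411, -0.416]
wrist_force: [-0.5, 0.4, 0.3]
gripper_width: 0.0503
```

Call:
play_rows:
  targets:
    - {"tx": -0.008,"ty": 0.009,"tz": -0.04,"wx": 0.0,"wy": 0.0,"wz": 0.0,"jaw": 0.05}
    - {"tx": 0.0,"ty": 0.0,"tz": -0.035,"wx": 0.0,"wy": 0.0,"wz": 0.0,"jaw": 0.05}
    - {"tx": 0.0,"ty": 0.0,"tz": -0.02,"wx": 0.0,"wy": 0.0,"wz": 0.0,"jaw": 0.05}
    - {"tx": 0.0,"ty": 0.0,"tz": 0.0,"wx": 0.0,"wy": 0.0,"wz": 0.0,"jaw": 0.05}
  grip_force: 30

```text
clock: 2.15
tcp_pos: [0.5439, 0.2209, 0.1528]
tool_rot: [0.577, -0.569, 0.412, -0.416]
wrist_force: [0.8, 0.4, -0.1]
gripper_width: 0.0498
```

Run:
```python
from h import *
from scipy.spatial.transform import Rotation as Ro
q=arm.state()["tool_rot"];R=Ro.from_quat([*q[1:],q[0]]).as_matrix();print(R.round(3),arm.state()["tcp_pos"])
d=cams.snapshot("side");crop(d,215,150,345,240,6,"pics/s3.png")
```

```text
[[ 0.315  0.011  0.949]
 [-0.949  0.005  0.315]
 [-0.001 -1.     0.012]] [0.5438971  0.22088446 0.1528138 ]
```

View pics/s3.png

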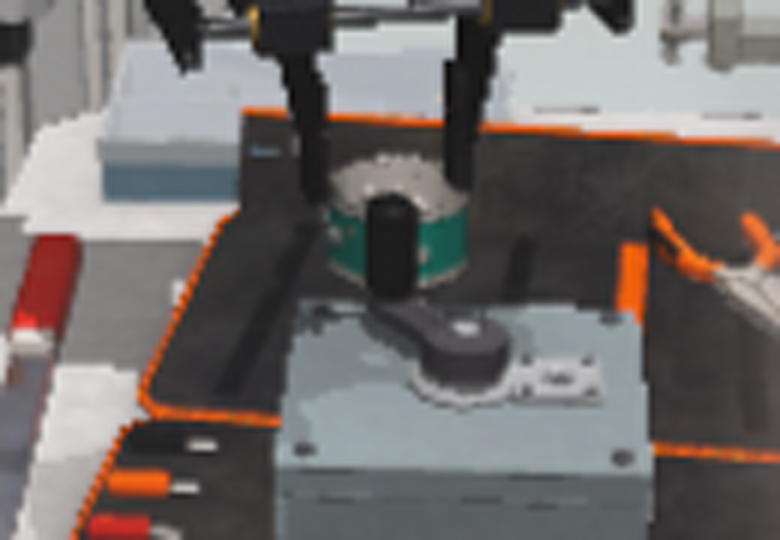

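Call:
play_rows:
  targets:
    - {"tx": 0.001,"ty": -0.002,"tz": -0.025,"wx": 0.0,"wy": 0.0,"wz": 0.0,"jaw": 0.05}
    - {"tx": 0.0,"ty": 0.0,"tz": -0.012,"wx": 0.0,"wy": 0.0,"wz": 0.0,"jaw": 0.05}
    - {"tx": 0.0,"ty": 0.0,"tz": 0.0,"wx": 0.0,"wy": 0.0,"wz": 0.0,"jaw": 0.05}
  grip_force: 30

```text
clock: 2.58
tcp_pos: [0.5477, 0.2209, 0.12]
tool_rot: [0.58, -0.567, 0.409, -0.418]
wrist_force: [0.2, 0.3, 0.2]
gripper_width: 0.0497
```

Call:
play_rows:
  targets:
    - {"tx": -0.0025,"ty": -0.002,"tz": -0.006,"wx": 0.0,"wy": 0.0,"wz": 0.0,"jaw": 0.05}
    - {"tx": 0.0,"ty": 0.0,"tz": 0.0,"wx": 0.0,"wy": 0.0,"wz": 0.0,"jaw": 0.05}
  grip_force: 30

```text
clock: 2.82
tcp_pos: [0.5459, 0.2192, 0.1153]
tool_rot: [0.581, -0.566, 0.408, -0.418]
wrist_force: [-0.5, -0.1, -0.4]
gripper_width: 0.0499
```

```bash
cat >> h.py <<'E'
def st():
    from scipy.spatial.transform import Rotation as Ro
    s=arm.state();q=s["tool_rot"];R=Ro.from_quat([*q[1:],q[0]]).as_matrix()
    g=s["tcp_pos"]+0.006*R[:,1]
    # correction rotvec to vertical
    c=np.degrees(np.cross(R[:,1],[0,0,-1]))
    A=np.array([.578,.181]);d=g[:2]-A
    a=np.arctan2(d[1],d[0]);tn=np.array([np.sin(a),-np.cos(a)])
    f=s["wrist_force"]
    print("t%.2f"%s["clock"],"tcp",s["tcp_pos"].round(4),"grasp",g.round(4),"tiltfix",c.round(2),"jawaz %.1f"%np.degrees(np.arctan2(R[1,2],R[0,2])),
     "ang %.1f r %.1f"%(np.degrees(a),1e3*np.hypot(*d)),"F",f.round(1),"Ftan(cw) %.1f Frad %.1f"%(f[:2]@tn,f[:2]@d/np.hypot(*d)),"w %.4f"%s["gripper_width"],"j6 %.2f"%s["joints"][5])
E
python3 -c "from h import *;st()"
```

```text
t2.83 tcp [0.5459 0.2192 0.1153] grasp [0.546  0.2193 0.1093] tiltfix [-0.46  1.36  0.  ] jawaz 18.5 ang 129.9 r 49.9 F [-0.5 -0.1 -0.4] Ftan(cw) -0.5 Frad 0.2 w 0.0499 j6 -0.13
```

Call:
play_rows:
  targets:
    - {"tx": 0.0,"ty": 0.0,"tz": 0.0,"wx": -0.4,"wy": 1.2,"wz": 0.0,"jaw": 0.03}
    - {"tx": 0.0,"ty": 0.0,"tz": 0.0,"wx": 0.0,"wy": 0.0,"wz": 0.0,"jaw": 0.015}
    - {"tx": 0.0,"ty": 0.0,"tz": 0.0,"wx": 0.0,"wy": 0.0,"wz": 0.0,"jaw": 0.015}
    - {"tx": 0.0,"ty": 0.0,"tz": 0.0,"wx": 0.0,"wy": 0.0,"wz": 0.0,"jaw": 0.015}
  grip_force: 30

```text
clock: 3.32
tcp_pos: [0.547, 0.2194, 0.1164]
tool_rot: [0.575, -0.572, 0.412, -0.414]
wrist_force: [1.1, 0.4, -1.6]
gripper_width: 0.0203
```

```bash
python3 -c "from h import *;st()"
```

```text
t3.33 tcp [0.547  0.2194 0.1164] grasp [0.547  0.2194 0.1104] tiltfix [-0.06  0.23  0.  ] jawaz 18.4 ang 128.9 r 49.3 F [ 1.1  0.4 -1.6] Ftan(cw) 1.1 Frad -0.4 w 0.0203 j6 -0.13
```

```bash
cat >> h.py <<'E'
def steps(*angs,r=.050):
    s=arm.state();p=s["tcp_pos"][:2]
    for a in angs:
        a=np.radians(a);q=np.array([.578,.181])+r*np.array([np.cos(a),np.sin(a)])
        print((q-p).round(4).tolist());p=q
E
python3 -c "from h import *;steps(120,112,104,96,88,80,75)"
```

```text
[0.006, 0.0049]
[0.0063, 0.0031]
[0.0066, 0.0022]
[0.0069, 0.0012]
[0.007, 0.0002]
[0.0069, -0.0007]
[0.0043, -0.0009]
```

Call:
play_rows:
  targets:
    - {"tx": 0.006,"ty": 0.005,"tz": -0.001,"wx": 0.0,"wy": 0.0,"wz": 0.0,"jaw": 0.015}
    - {"tx": 0.0063,"ty": 0.0031,"tz": 0.0,"wx": 0.0,"wy": 0.0,"wz": 0.0,"jaw": 0.015}
    - {"tx": 0.0066,"ty": 0.0022,"tz": 0.0,"wx": 0.0,"wy": 0.0,"wz": 0.0,"jaw": 0.015}
  grip_force: 30

```text
clock: 3.7
tcp_pos: [0.5601, 0.227, 0.1164]
tool_rot: [-0.57, 0.578, -0.415, 0.411]
wrist_force: [-3.3, 1.5, 0.6]
gripper_width: 0.0203
```

```bash
python3 -c "from h import *;st();steps(102,95,88,82,78,74)"
```

```text
t3.70 tcp [0.5601 0.227  0.1164] grasp [0.56   0.227  0.1104] tiltfix [ 0.33 -0.62  0.  ] jawaz 18.5 ang 111.4 r 49.3 F [-3.3  1.5  0.6] Ftan(cw) -2.5 Frad 2.6 w 0.0203 j6 -0.12
[0.0075, 0.0029]
[0.006, 0.0009]
[0.0061, 0.0002]
[0.0052, -0.0005]
[0.0034, -0.0006]
[0.0034, -0.0008]
```

Call:
play_rows:
  targets:
    - {"tx": 0.0065,"ty": 0.002,"tz": 0.0,"wx": 0.0,"wy": 0.0,"wz": 0.0,"jaw": 0.015}
    - {"tx": 0.006,"ty": 0.001,"tz": 0.0,"wx": 0.0,"wy": 0.0,"wz": 0.0,"jaw": 0.015}
    - {"tx": 0.006,"ty": 0.0002,"tz": 0.0,"wx": 0.0,"wy": 0.0,"wz": 0.0,"jaw": 0.015}
    - {"tx": 0.005,"ty": -0.0005,"tz": 0.0,"wx": 0.0,"wy": 0.0,"wz": 0.0,"jaw": 0.015}
  grip_force: 30

```text
clock: 4.2
tcp_pos: [0.5788, 0.2309, 0.1164]
tool_rot: [-0.567, 0.581, -0.418, 0.407]
wrist_force: [-0.2, 2.1, 1.2]
gripper_width: 0.0199
```

```bash
python3 -c "from h import *;st();steps(82,78,74,70)"
```

```text
t4.20 tcp [0.5788 0.2309 0.1164] grasp [0.5787 0.2308 0.1104] tiltfix [ 0.39 -1.4   0.  ] jawaz 18.6 ang 89.2 r 49.8 F [-0.2  2.1  1.2] Ftan(cw) -0.2 Frad 2.1 w 0.0199 j6 -0.12
[0.0062, -0.0003]
[0.0034, -0.0006]
[0.0034, -0.0008]
[0.0033, -0.0011]
```

Call:
play_rows:
  targets:
    - {"tx": 0.006,"ty": -0.0003,"tz": 0.0,"wx": 0.3,"wy": -1.0,"wz": 0.0,"jaw": 0.015}
    - {"tx": 0.0035,"ty": -0.0006,"tz": 0.0,"wx": 0.0,"wy": -0.3,"wz": 0.0,"jaw": 0.015}
    - {"tx": 0.0035,"ty": -0.0008,"tz": 0.0,"wx": 0.0,"wy": 0.0,"wz": 0.0,"jaw": 0.015}
  grip_force: 30

```text
clock: 4.58
tcp_pos: [0.5887, 0.2299, 0.1164]
tool_rot: [-0.572, 0.577, -0.415, 0.41]
wrist_force: [-2.6, 1.8, 3.4]
gripper_width: 0.0203
```

```bash
python3 -c "from h import *;st();steps(72,70,68,66,64)"
```

```text
t4.58 tcp [0.5887 0.2299 0.1164] grasp [0.5886 0.2299 0.1104] tiltfix [ 0.08 -0.62  0.  ] jawaz 18.6 ang 77.8 r 50.0 F [-2.6  1.8  3.4] Ftan(cw) -2.9 Frad 1.2 w 0.0203 j6 -0.13
[0.0048, -0.0013]
[0.0017, -0.0006]
[0.0016, -0.0006]
[0.0016, -0.0007]
[0.0016, -0.0007]
```

Call:
play_rows:
  targets:
    - {"tx": 0.0035,"ty": -0.001,"tz": 0.0,"wx": 0.0,"wy": -0.4,"wz": 0.0,"jaw": 0.015}
    - {"tx": 0.0015,"ty": -0.0005,"tz": 0.0,"wx": 0.0,"wy": 0.0,"wz": 0.0,"jaw": 0.015}
    - {"tx": 0.0,"ty": 0.0,"tz": 0.0,"wx": 0.0,"wy": 0.0,"wz": 0.0,"jaw": 0.015}
  grip_force: 30

```text
clock: 4.95
tcp_pos: [0.597, 0.2274, 0.1164]
tool_rot: [-0.574, 0.575, -0.412, 0.413]
wrist_force: [-2.7, 0.9, 3.8]
gripper_width: 0.02
```

```bash
python3 -c "from h import *;st();steps(72,70,68,66,64)"
```

```text
t4.95 tcp [0.597  0.2274 0.1164] grasp [0.597  0.2273 0.1104] tiltfix [0.12 0.1  0.  ] jawaz 18.6 ang 67.7 r 50.1 F [-2.7  0.9  3.8] Ftan(cw) -2.9 Frad -0.2 w 0.0200 j6 -0.13
[-0.0035, 0.0012]
[0.0017, -0.0006]
[0.0016, -0.0006]
[0.0016, -0.0007]
[0.0016, -0.0007]
```

Call:
play_rows:
  targets:
    - {"tx": 0.001,"ty": -0.0004,"tz": 0.0,"wx": 0.0,"wy": 0.0,"wz": 0.0,"jaw": 0.015}
    - {"tx": 0.0,"ty": 0.0,"tz": 0.0,"wx": 0.0,"wy": 0.0,"wz": 0.0,"jaw": 0.015}
  grip_force: 30

```text
clock: 5.2
tcp_pos: [0.5971, 0.2273, 0.1163]
tool_rot: [-0.574, 0.575, -0.412, 0.413]
wrist_force: [-1.2, 0.4, 2.1]
gripper_width: 0.0203
```

```bash
python3 -c "from h import *;st()"
```

```text
t5.20 tcp [0.5971 0.2273 0.1163] grasp [0.5971 0.2273 0.1103] tiltfix [ 0.09 -0.02  0.  ] jawaz 18.6 ang 67.6 r 50.1 F [-1.2  0.4  2.1] Ftan(cw) -1.3 Frad -0.1 w 0.0203 j6 -0.13
```

Call:
play_rows:
  targets:
    - {"tx": 0.001,"ty": -0.0004,"tz": 0.0,"wx": 0.0,"wy": 0.0,"wz": 0.0,"jaw": 0.015}
    - {"tx": 0.0,"ty": 0.0,"tz": 0.0,"wx": 0.0,"wy": 0.0,"wz": 0.0,"jaw": 0.015}
  grip_force: 30

```text
clock: 5.45
tcp_pos: [0.5973, 0.2273, 0.1164]
tool_rot: [-0.574, 0.575, -0.413, 0.412]
wrist_force: [-2.8, 0.8, 2.7]
gripper_width: 0.0203
```

```bash
python3 -c "from h import *;st()"
```

```text
t5.45 tcp [0.5973 0.2273 0.1164] grasp [0.5973 0.2273 0.1104] tiltfix [ 0.07 -0.11  0.  ] jawaz 18.6 ang 67.4 r 50.1 F [-2.8  0.8  2.7] Ftan(cw) -2.9 Frad -0.3 w 0.0203 j6 -0.14
```

Call:
play_rows:
  targets:
    - {"tx": 0.002,"ty": -0.0008,"tz": 0.0,"wx": 0.0,"wy": 0.0,"wz": 0.0,"jaw": 0.015}
    - {"tx": 0.002,"ty": -0.0008,"tz": 0.0,"wx": 0.0,"wy": 0.0,"wz": 0.0,"jaw": 0.015}
  grip_force: 30

```text
clock: 5.7
tcp_pos: [0.5978, 0.227, 0.1163]
tool_rot: [-0.572, 0.576, -0.416, 0.41]
wrist_force: [-8.1, 3.4, 7.5]
gripper_width: 0.0201
```

```bash
python3 -c "from h import *;st()"
```

```text
t5.70 tcp [0.5978 0.227  0.1163] grasp [0.5978 0.227  0.1103] tiltfix [-0.04 -0.56 -0.  ] jawaz 18.6 ang 66.7 r 50.1 F [-8.1  3.4  7.5] Ftan(cw) -8.8 Frad -0.1 w 0.0201 j6 -0.14
```

Call:
play_rows:
  targets:
    - {"tx": 0.0025,"ty": -0.001,"tz": 0.0,"wx": 0.0,"wy": 0.0,"wz": 0.0,"jaw": 0.015}
  grip_force: 30

```text
clock: 5.82
tcp_pos: [0.598, 0.227, 0.1162]
tool_rot: [-0.572, 0.577, -0.417, 0.408]
wrist_force: [-7.3, 4.1, 7.2]
gripper_width: 0.0203
```

```bash
python3 -c "from h import *;st()"
```

```text
t5.83 tcp [0.598  0.227  0.1162] grasp [0.5979 0.227  0.1102] tiltfix [-0.12 -0.86 -0.  ] jawaz 18.6 ang 66.5 r 50.1 F [-7.3  4.1  7.2] Ftan(cw) -8.3 Frad 0.9 w 0.0203 j6 -0.14
```

Call:
play_rows:
  targets:
    - {"tx": 0.0035,"ty": -0.0014,"tz": 0.0,"wx": 0.0,"wy": -0.4,"wz": 0.0,"jaw": 0.015}
  grip_force: 30

```text
clock: 5.95
tcp_pos: [0.5997, 0.2263, 0.1163]
tool_rot: [-0.572, 0.576, -0.417, 0.409]
wrist_force: [-6.6, 3.0, 5.1]
gripper_width: 0.0206
```

```bash
python3 -c "from h import *;st()"
```

```text
t5.95 tcp [0.5997 0.2263 0.1163] grasp [0.5996 0.2263 0.1103] tiltfix [-0.16 -0.68 -0.  ] jawaz 18.6 ang 64.5 r 50.2 F [-6.6  3.   5.1] Ftan(cw) -7.3 Frad -0.1 w 0.0206 j6 -0.14
```

Call:
play_rows:
  targets:
    - {"tx": 0.003,"ty": -0.0015,"tz": 0.0,"wx": 0.0,"wy": -0.5,"wz": 0.0,"jaw": 0.015}
  grip_force: 30

```text
clock: 6.08
tcp_pos: [0.6004, 0.2258, 0.1163]
tool_rot: [-0.574, 0.575, -0.416, 0.41]
wrist_force: [-8.0, 5.0, 7.2]
gripper_width: 0.0203
```

```bash
python3 -c "from h import *;st();steps(58,55,52,50)"
```

```text
t6.08 tcp [0.6004 0.2258 0.1163] grasp [0.6004 0.2259 0.1103] tiltfix [-0.25 -0.46 -0.  ] jawaz 18.6 ang 63.5 r 50.1 F [-8.   5.   7.2] Ftan(cw) -9.4 Frad 0.9 w 0.0203 j6 -0.14
[0.004, -0.0024]
[0.0022, -0.0014]
[0.0021, -0.0016]
[0.0014, -0.0011]
```

Run:
```python
from h import *
d=cams.snapshot("side");crop(d,215,150,345,240,6,"pics/s4.png")
d=cams.snapshot("top");crop(d,235,170,335,260,8,"pics/t4.png")
st()
```

```text
t6.17 tcp [0.6004 0.2259 0.1163] grasp [0.6003 0.2259 0.1103] tiltfix [-0.25 -0.47 -0.  ] jawaz 18.6 ang 63.6 r 50.1 F [-7.   4.1  7.3] Ftan(cw) -8.1 Frad 0.5 w 0.0200 j6 -0.14
```

View pics/s4.png

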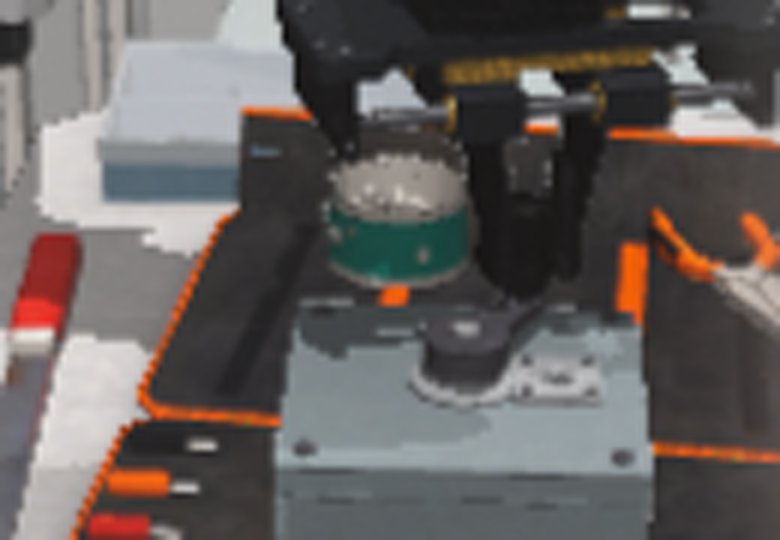

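View pics/t4.png

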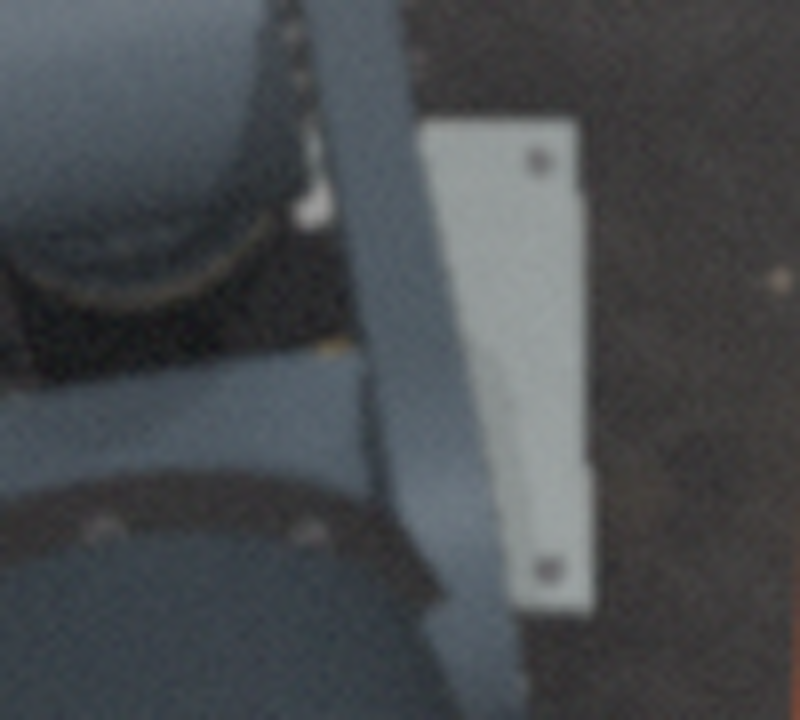

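Call:
play_rows:
  targets:
    - {"tx": 0.0035,"ty": -0.0018,"tz": 0.0,"wx": -0.2,"wy": -0.4,"wz": 0.0,"jaw": 0.015}
  grip_force: 40

```text
clock: 6.3
tcp_pos: [0.6009, 0.2256, 0.1163]
tool_rot: [-0.573, 0.575, -0.416, 0.41]
wrist_force: [-7.8, 6.8, 8.9]
gripper_width: 0.0198
```

```bash
python3 -c "from h import *;st();steps(58,55,52,50)"
```

```text
t6.30 tcp [0.6009 0.2256 0.1163] grasp [0.6009 0.2256 0.1103] tiltfix [-0.17 -0.43 -0.  ] jawaz 18.5 ang 62.8 r 50.1 F [-7.8  6.8  8.9] Ftan(cw) -10.0 Frad 2.5 w 0.0198 j6 -0.14
[0.0036, -0.0022]
[0.0022, -0.0014]
[0.0021, -0.0016]
[0.0014, -0.0011]
```

Call:
play_rows:
  targets:
    - {"tx": 0.0045,"ty": -0.0024,"tz": 0.0,"wx": -0.2,"wy": -0.4,"wz": 0.0,"jaw": 0.015}
  grip_force: 40

```text
clock: 6.42
tcp_pos: [0.6018, 0.2251, 0.1162]
tool_rot: [-0.573, 0.575, -0.416, 0.41]
wrist_force: [-9.8, 7.9, 9.0]
gripper_width: 0.0196
```

```bash
python3 -c "from h import *;st();steps(58,55,52,50)"
```

```text
t6.42 tcp [0.6018 0.2251 0.1162] grasp [0.6017 0.2252 0.1102] tiltfix [-0.14 -0.47 -0.  ] jawaz 18.5 ang 61.7 r 50.1 F [-9.8  7.9  9. ] Ftan(cw) -12.4 Frad 2.3 w 0.0196 j6 -0.14
[0.0027, -0.0017]
[0.0022, -0.0014]
[0.0021, -0.0016]
[0.0014, -0.0011]
```

Call:
play_rows:
  targets:
    - {"tx": 0.0045,"ty": -0.0024,"tz": 0.0,"wx": -0.1,"wy": -0.4,"wz": 0.0,"jaw": 0.015}
  grip_force: 40

```text
clock: 6.55
tcp_pos: [0.6023, 0.2249, 0.1162]
tool_rot: [-0.573, 0.575, -0.417, 0.41]
wrist_force: [-10.6, 7.5, 9.6]
gripper_width: 0.0197
```

Run:
```python
from h import *
st()
s=cams.snapshot("side");crop(s,255,165,325,225,10,"pics/s5.png")
hub=(215+(467.5)/6-.5,150+(328.5)/6-.5)
for a in (50,60,65,70,75):
    r=np.radians(a)
    for rr,z in((.05,.081),(.05,.123)):
        print(a,z,(proj(s,[.578+rr*np.cos(r),.181+rr*np.sin(r),z])).round(1), end=' ')
    print()
print(hub,proj(s,[.578,.181,.085]))
```

```text
t6.55 tcp [0.6023 0.2249 0.1162] grasp [0.6022 0.2249 0.1102] tiltfix [-0.22 -0.57 -0.  ] jawaz 18.4 ang 61.2 r 50.1 F [-10.6   7.5   9.6] Ftan(cw) -12.9 Frad 1.4 w 0.0197 j6 -0.14
50 0.081 [306.3 201.1] 50 0.123 [307. 185.] 
60 0.081 [303.4 200.1] 60 0.123 [304.  184.1] 
65 0.081 [301.8 199.6] 65 0.123 [302.4 183.7] 
70 0.081 [300.1 199.3] 70 0.123 [300.7 183.3] 
75 0.081 [298.4 199. ] 75 0.123 [299. 183.] 
(292.4166666666667, 204.25) [292.37098744 206.16358911]
```

View pics/s5.png

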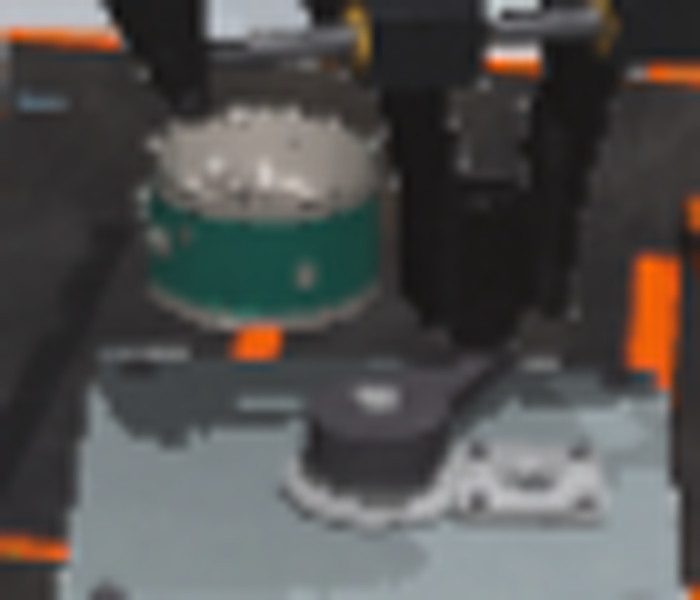

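Call:
play_rows:
  targets:
    - {"tx": -0.001,"ty": 0.0005,"tz": 0.0,"wx": -0.1,"wy": -0.2,"wz": 0.0,"jaw": 0.015}
    - {"tx": 0.0,"ty": 0.0,"tz": 0.0,"wx": 0.0,"wy": 0.0,"wz": 0.0,"jaw": 0.015}
  grip_force: 40

```text
clock: 6.85
tcp_pos: [0.599, 0.2266, 0.1163]
tool_rot: [-0.573, 0.575, -0.417, 0.41]
wrist_force: [-4.9, 1.4, 4.5]
gripper_width: 0.0197
```

```bash
python3 -c "from h import *;st()"
```

```text
t6.85 tcp [0.599  0.2266 0.1163] grasp [0.599  0.2266 0.1103] tiltfix [-0.15 -0.59 -0.  ] jawaz 18.5 ang 65.3 r 50.2 F [-4.9  1.4  4.5] Ftan(cw) -5.0 Frad -0.8 w 0.0197 j6 -0.14
```

Call:
play_rows:
  targets:
    - {"tx": -0.001,"ty": 0.0005,"tz": 0.0,"wx": 0.0,"wy": 0.0,"wz": 0.0,"jaw": 0.015}
    - {"tx": -0.001,"ty": 0.0005,"tz": 0.0,"wx": 0.0,"wy": 0.0,"wz": 0.0,"jaw": 0.015}
  grip_force: 40

```text
clock: 7.1
tcp_pos: [0.5975, 0.2272, 0.1163]
tool_rot: [-0.573, 0.575, -0.416, 0.41]
wrist_force: [-2.1, 1.0, 2.4]
gripper_width: 0.0199
```

```bash
python3 -c "from h import *;st()"
```

```text
t7.10 tcp [0.5975 0.2272 0.1163] grasp [0.5974 0.2272 0.1103] tiltfix [-0.12 -0.52 -0.  ] jawaz 18.5 ang 67.2 r 50.2 F [-2.1  1.   2.4] Ftan(cw) -2.4 Frad 0.1 w 0.0199 j6 -0.14
```

```bash
python3 -c "from h import *;steps(76,84,92,100,108)"
```

```text
[-0.0074, 0.0023]
[-0.0069, 0.0012]
[-0.007, 0.0002]
[-0.0069, -0.0007]
[-0.0068, -0.0017]
```

Call:
play_rows:
  targets:
    - {"tx": -0.0074,"ty": 0.0023,"tz": 0.0,"wx": -0.1,"wy": -0.4,"wz": 0.0,"jaw": 0.015}
    - {"tx": -0.0069,"ty": 0.0012,"tz": 0.0,"wx": 0.0,"wy": 0.0,"wz": 0.0,"jaw": 0.015}
    - {"tx": -0.007,"ty": 0.0002,"tz": 0.0,"wx": 0.0,"wy": 0.0,"wz": 0.0,"jaw": 0.015}
    - {"tx": -0.007,"ty": -0.0007,"tz": 0.0,"wx": 0.0,"wy": 0.0,"wz": 0.0,"jaw": 0.015}
  grip_force: 40

```text
clock: 7.6
tcp_pos: [0.5922, 0.2281, 0.1167]
tool_rot: [0.585, -0.562, 0.399, -0.428]
wrist_force: [11.9, 4.7, -9.4]
gripper_width: 0.0202
```

```bash
python3 -c "from h import *;st();steps(100,108,116,124,132,140)"
```

```text
t7.60 tcp [0.5922 0.2281 0.1167] grasp [0.5925 0.2281 0.1107] tiltfix [-0.09  2.98  0.  ] jawaz 18.5 ang 72.9 r 49.3 F [11.9  4.7 -9.4] Ftan(cw) 10.0 Frad 8.0 w 0.0202 j6 -0.12
[-0.0229, 0.0021]
[-0.0068, -0.0017]
[-0.0065, -0.0026]
[-0.006, -0.0035]
[-0.0055, -0.0043]
[-0.0048, -0.005]
```

Call:
play_rows:
  targets:
    - {"tx": -0.006,"ty": 0.003,"tz": 0.0,"wx": 0.0,"wy": 2.0,"wz": 0.0,"jaw": 0.015}
  grip_force: 40

```text
clock: 7.72
tcp_pos: [0.589, 0.2299, 0.1164]
tool_rot: [0.578, -0.569, 0.407, -0.42]
wrist_force: [3.1, -5.5, -0.3]
gripper_width: 0.02
```

```bash
python3 -c "from h import *;st();steps(80,84,88)"
```

```text
t7.72 tcp [0.589  0.2299 0.1164] grasp [0.5891 0.2299 0.1104] tiltfix [0.02 1.3  0.  ] jawaz 18.5 ang 77.1 r 50.1 F [ 3.1 -5.5 -0.3] Ftan(cw) 4.3 Frad -4.7 w 0.0200 j6 -0.12
[-0.0023, 0.0004]
[-0.0035, 0.0005]
[-0.0035, 0.0002]
```

Call:
play_rows:
  targets:
    - {"tx": -0.004,"ty": 0.0005,"tz": 0.0,"wx": 0.0,"wy": 0.8,"wz": 0.0,"jaw": 0.015}
    - {"tx": -0.004,"ty": 0.0002,"tz": 0.0,"wx": 0.0,"wy": 0.5,"wz": 0.0,"jaw": 0.015}
  grip_force: 40

```text
clock: 7.98
tcp_pos: [0.5869, 0.23, 0.1165]
tool_rot: [0.576, -0.571, 0.41, -0.417]
wrist_force: [4.8, 0.8, -3.4]
gripper_width: 0.02
```

```bash
python3 -c "from h import *;st();steps(90,95,100)"
```

```text
t7.97 tcp [0.5869 0.23   0.1165] grasp [0.587  0.23   0.1105] tiltfix [-0.03  0.73  0.  ] jawaz 18.4 ang 79.6 r 49.8 F [ 4.8  0.8 -3.4] Ftan(cw) 4.6 Frad 1.7 w 0.0200 j6 -0.12
[-0.0089, 0.001]
[-0.0044, -0.0002]
[-0.0043, -0.0006]
```

Call:
play_rows:
  targets:
    - {"tx": -0.006,"ty": 0.0008,"tz": 0.0,"wx": 0.0,"wy": 0.8,"wz": 0.0,"jaw": 0.015}
  grip_force: 40

```text
clock: 8.1
tcp_pos: [0.582, 0.2307, 0.1164]
tool_rot: [0.574, -0.573, 0.414, -0.414]
wrist_force: [1.8, 0.6, -0.5]
gripper_width: 0.0198
```

```bash
python3 -c "from h import *;st();steps(90,95,100)"
```

```text
t8.10 tcp [0.582  0.2307 0.1164] grasp [0.582  0.2307 0.1104] tiltfix [-0.05  0.07  0.  ] jawaz 18.4 ang 85.4 r 49.8 F [ 1.8  0.6 -0.5] Ftan(cw) 1.8 Frad 0.8 w 0.0198 j6 -0.12
[-0.004, 0.0003]
[-0.0044, -0.0002]
[-0.0043, -0.0006]
```

Call:
play_rows:
  targets:
    - {"tx": -0.006,"ty": 0.0003,"tz": 0.0,"wx": 0.0,"wy": 0.8,"wz": 0.0,"jaw": 0.015}
  grip_force: 40

```text
clock: 8.22
tcp_pos: [0.5788, 0.2308, 0.1166]
tool_rot: [-0.573, 0.574, -0.415, 0.412]
wrist_force: [11.0, -1.6, -8.1]
gripper_width: 0.0199
```

```bash
python3 -c "from h import *;st();steps(90,95,100)"
```

```text
t8.22 tcp [0.5788 0.2308 0.1166] grasp [0.5787 0.2308 0.1106] tiltfix [-0.06 -0.31 -0.  ] jawaz 18.4 ang 89.1 r 49.8 F [11.  -1.6 -8.1] Ftan(cw) 11.0 Frad -1.5 w 0.0199 j6 -0.12
[-0.0008, 0.0002]
[-0.0044, -0.0002]
[-0.0043, -0.0006]
```

Call:
play_rows:
  targets:
    - {"tx": 0.0,"ty": 0.0,"tz": 0.0,"wx": 0.0,"wy": 0.0,"wz": 0.0,"jaw": 0.015}
    - {"tx": 0.0,"ty": 0.0,"tz": 0.0,"wx": 0.0,"wy": 0.0,"wz": 0.0,"jaw": 0.015}
  grip_force: 30

```text
clock: 8.48
tcp_pos: [0.5792, 0.2307, 0.1165]
tool_rot: [-0.573, 0.574, -0.415, 0.412]
wrist_force: [3.4, -0.2, -0.2]
gripper_width: 0.0203
```

```bash
python3 -c "from h import *;st();steps(90,95,100)"
```

```text
t8.47 tcp [0.5792 0.2307 0.1165] grasp [0.5792 0.2308 0.1105] tiltfix [-0.06 -0.22 -0.  ] jawaz 18.4 ang 88.7 r 49.8 F [ 3.4 -0.2 -0.2] Ftan(cw) 3.4 Frad -0.1 w 0.0203 j6 -0.12
[-0.0012, 0.0003]
[-0.0044, -0.0002]
[-0.0043, -0.0006]
```

Call:
play_rows:
  targets:
    - {"tx": -0.007,"ty": -0.0003,"tz": 0.0,"wx": 0.0,"wy": 0.0,"wz": 0.0,"jaw": 0.015}
    - {"tx": -0.006,"ty": -0.0006,"tz": 0.0,"wx": 0.0,"wy": 0.5,"wz": 0.0,"jaw": 0.015}
  grip_force: 30

```text
clock: 8.72
tcp_pos: [0.5715, 0.2302, 0.1165]
tool_rot: [0.575, -0.573, 0.414, -0.413]
wrist_force: [3.0, 0.3, -2.3]
gripper_width: 0.0197
```

```bash
python3 -c "from h import *;st();steps(100,105,110,115,120,125)"
```

```text
t8.72 tcp [0.5715 0.2302 0.1165] grasp [0.5715 0.2302 0.1105] tiltfix [-0.16  0.05  0.  ] jawaz 18.4 ang 97.5 r 49.6 F [ 3.   0.3 -2.3] Ftan(cw) 3.0 Frad -0.0 w 0.0197 j6 -0.12
[-0.0022, 0.0001]
[-0.0043, -0.0009]
[-0.0042, -0.0013]
[-0.004, -0.0017]
[-0.0039, -0.002]
[-0.0037, -0.0023]
```

Call:
play_rows:
  targets:
    - {"tx": -0.006,"ty": -0.001,"tz": 0.0,"wx": 0.0,"wy": 0.3,"wz": 0.0,"jaw": 0.015}
    - {"tx": -0.005,"ty": -0.0015,"tz": 0.0,"wx": 0.0,"wy": 0.0,"wz": 0.0,"jaw": 0.015}
    - {"tx": -0.006,"ty": -0.003,"tz": 0.0,"wx": 0.0,"wy": 0.3,"wz": 0.0,"jaw": 0.015}
  grip_force: 30

```text
clock: 9.1
tcp_pos: [0.5584, 0.2262, 0.1166]
tool_rot: [0.576, -0.571, 0.415, -0.413]
wrist_force: [9.0, 4.6, -8.6]
gripper_width: 0.0203
```

```bash
python3 -c "from h import *;st();steps(120,125,130,135,140,145)"
```

```text
t9.10 tcp [0.5584 0.2262 0.1166] grasp [0.5584 0.2262 0.1106] tiltfix [-0.4   0.16  0.  ] jawaz 18.3 ang 113.4 r 49.3 F [ 9.   4.6 -8.6] Ftan(cw) 10.1 Frad 0.7 w 0.0203 j6 -0.13
[-0.0054, -0.0019]
[-0.0037, -0.0023]
[-0.0035, -0.0027]
[-0.0032, -0.0029]
[-0.0029, -0.0032]
[-0.0027, -0.0035]
```

Call:
play_rows:
  targets:
    - {"tx": -0.0055,"ty": -0.002,"tz": 0.0,"wx": 0.0,"wy": 0.3,"wz": 0.0,"jaw": 0.015}
    - {"tx": -0.004,"ty": -0.0025,"tz": 0.0,"wx": -0.3,"wy": 0.0,"wz": 0.0,"jaw": 0.015}
    - {"tx": -0.0035,"ty": -0.0027,"tz": 0.0,"wx": 0.0,"wy": 0.0,"wz": 0.0,"jaw": 0.015}
    - {"tx": -0.0045,"ty": -0.004,"tz": 0.0,"wx": 0.0,"wy": 0.0,"wz": 0.0,"jaw": 0.015}
  grip_force: 30

```text
clock: 9.6
tcp_pos: [0.5432, 0.216, 0.1165]
tool_rot: [0.576, -0.57, 0.413, -0.415]
wrist_force: [5.6, 1.0, -8.6]
gripper_width: 0.0203
```

```bash
python3 -c "from h import *;st();steps(135,140,145,150,155,160,165,170)"
```

```text
t9.60 tcp [0.5432 0.216  0.1165] grasp [0.5433 0.216  0.1105] tiltfix [-0.29  0.4   0.  ] jawaz 18.3 ang 134.8 r 49.3 F [ 5.6  1.  -8.6] Ftan(cw) 4.7 Frad -3.2 w 0.0203 j6 -0.14
[-0.0006, 0.0004]
[-0.0029, -0.0032]
[-0.0027, -0.0035]
[-0.0023, -0.0037]
[-0.002, -0.0039]
[-0.0017, -0.004]
[-0.0013, -0.0042]
[-0.0009, -0.0043]
```

Call:
play_rows:
  targets:
    - {"tx": -0.004,"ty": -0.0035,"tz": 0.0,"wx": -0.3,"wy": 0.3,"wz": 0.0,"jaw": 0.015}
    - {"tx": -0.003,"ty": -0.0035,"tz": 0.0,"wx": 0.0,"wy": 0.0,"wz": 0.0,"jaw": 0.015}
    - {"tx": -0.0025,"ty": -0.004,"tz": 0.0,"wx": 0.0,"wy": 0.0,"wz": 0.0,"jaw": 0.015}
  grip_force: 30

```text
clock: 9.98
tcp_pos: [0.5352, 0.2056, 0.1166]
tool_rot: [0.575, -0.571, 0.413, -0.416]
wrist_force: [7.5, 6.9, -7.5]
gripper_width: 0.0203
```

```bash
python3 -c "from h import *;st();steps(150,155,160,165,170)"
```

```text
t9.97 tcp [0.5352 0.2056 0.1166] grasp [0.5353 0.2056 0.1106] tiltfix [-0.14  0.44  0.  ] jawaz 18.2 ang 150.1 r 49.3 F [ 7.5  6.9 -7.5] Ftan(cw) 9.7 Frad -3.0 w 0.0203 j6 -0.15
[-0.0005, 0.0004]
[-0.002, -0.0039]
[-0.0017, -0.004]
[-0.0013, -0.0042]
[-0.0009, -0.0043]
```

Call:
play_rows:
  targets:
    - {"tx": -0.003,"ty": -0.005,"tz": 0.0,"wx": 0.0,"wy": 0.3,"wz": 0.0,"jaw": 0.015}
    - {"tx": -0.002,"ty": -0.0045,"tz": 0.0,"wx": 0.0,"wy": 0.0,"wz": 0.0,"jaw": 0.015}
  grip_force: 30

```text
clock: 10.22
tcp_pos: [0.5319, 0.1985, 0.1165]
tool_rot: [0.576, -0.568, 0.415, -0.416]
wrist_force: [4.5, -0.2, -4.4]
gripper_width: 0.0201
```

```bash
python3 -c "from h import *;st();steps(160,165,169)"
```

```text
t10.22 tcp [0.5319 0.1985 0.1165] grasp [0.5319 0.1986 0.1105] tiltfix [-0.45  0.46  0.  ] jawaz 18.1 ang 159.1 r 49.3 F [ 4.5 -0.2 -4.4] Ftan(cw) 1.4 Frad -4.3 w 0.0201 j6 -0.16
[-0.0009, -0.0004]
[-0.0013, -0.0042]
[-0.0008, -0.0034]
```

Call:
play_rows:
  targets:
    - {"tx": -0.001,"ty": -0.005,"tz": 0.0,"wx": -0.4,"wy": 0.4,"wz": 0.0,"jaw": 0.015}
    - {"tx": -0.0006,"ty": -0.003,"tz": 0.0,"wx": 0.0,"wy": 0.0,"wz": 0.0,"jaw": 0.015}
    - {"tx": 0.0,"ty": 0.0,"tz": 0.0,"wx": 0.0,"wy": 0.0,"wz": 0.0,"jaw": 0.015}
  grip_force: 30

```text
clock: 10.6
tcp_pos: [0.5296, 0.1903, 0.1165]
tool_rot: [0.573, -0.572, 0.415, -0.415]
wrist_force: [3.4, -0.3, -4.1]
gripper_width: 0.0204
```

```bash
python3 -c "from h import *;st();steps(169)"
```

```text
t10.60 tcp [0.5296 0.1903 0.1165] grasp [0.5296 0.1903 0.1105] tiltfix [-0.07  0.05  0.  ] jawaz 18.1 ang 169.1 r 49.3 F [ 3.4 -0.3 -4.1] Ftan(cw) 0.4 Frad -3.4 w 0.0204 j6 -0.17
[-0.0007, 0.0003]
```

Call:
play_rows:
  targets:
    - {"tx": 0.0,"ty": 0.0,"tz": 0.0,"wx": 0.0,"wy": 0.0,"wz": 0.0,"jaw": 0.034}
    - {"tx": 0.0,"ty": 0.0,"tz": 0.0,"wx": 0.0,"wy": 0.0,"wz": 0.0,"jaw": 0.034}
    - {"tx": 0.0,"ty": 0.0,"tz": 0.03,"wx": 0.0,"wy": 0.0,"wz": 0.0,"jaw": 0.034}
    - {"tx": 0.0,"ty": 0.0,"tz": 0.04,"wx": 0.0,"wy": 0.0,"wz": 0.0,"jaw": 0.034}
    - {"tx": -0.01,"ty": -0.05,"tz": 0.01,"wx": 0.0,"wy": 0.0,"wz": 10.0,"jaw": 0.045}
    - {"tx": -0.01,"ty": -0.055,"tz": 0.0,"wx": 0.0,"wy": 0.0,"wz": 10.0,"jaw": 0.045}
    - {"tx": -0.01,"ty": -0.055,"tz": 0.0,"wx": 0.0,"wy": 0.0,"wz": 10.0,"jaw": 0.045}
    - {"tx": 0.0,"ty": -0.04,"tz": 0.0,"wx": 0.0,"wy": 0.0,"wz": 10.0,"jaw": 0.045}
  grip_force: 30

```text
clock: 11.6
tcp_pos: [0.4893, -0.0045, 0.1988]
tool_rot: [-0.677, 0.685, -0.195, 0.185]
wrist_force: [0.6, 0.8, 0.1]
gripper_width: 0.045
```

Run:
```python
from h import *
st()
d=cams.snapshot("side");crop(d,215,170,345,260,6,"pics/s6.png")
d=cams.snapshot("top");crop(d,235,170,335,260,8,"pics/t6.png")
```

```text
t11.60 tcp [ 0.4893 -0.0045  0.1988] grasp [ 0.4892 -0.0046  0.1928] tiltfix [ 0.44 -0.9   0.  ] jawaz 58.8 ang -115.6 r 205.7 F [0.6 0.8 0.1] Ftan(cw) -0.1 Frad -1.0 w 0.0450 j6 -1.25
```

View pics/t6.png

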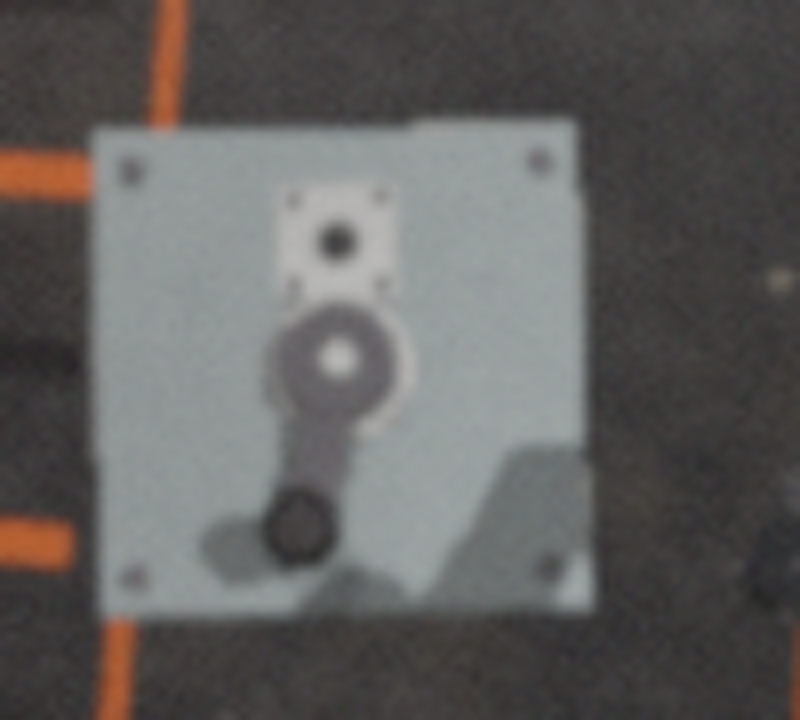

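View pics/s6.png

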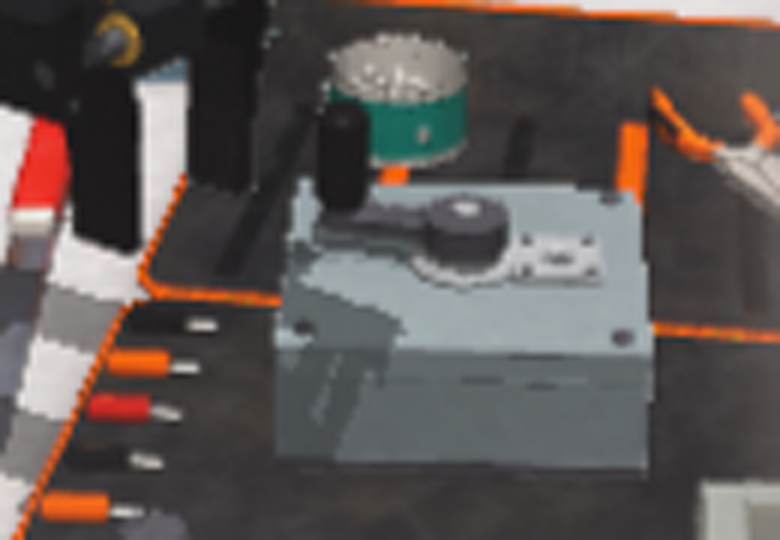

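Call:
play_rows:
  targets:
    - {"tx": -0.001,"ty": -0.02,"tz": -0.03,"wx": 0.4,"wy": -0.8,"wz": 10.0,"jaw": 0.045}
    - {"tx": 0.0,"ty": -0.015,"tz": -0.025,"wx": 0.0,"wy": 0.0,"wz": 10.0,"jaw": 0.045}
    - {"tx": 0.0,"ty": 0.0,"tz": -0.01,"wx": 0.0,"wy": 0.0,"wz": 10.0,"jaw": 0.045}
    - {"tx": 0.0,"ty": 0.0,"tz": 0.0,"wx": 0.0,"wy": 0.0,"wz": 0.0,"jaw": 0.045}
  grip_force: 30

```text
clock: 12.2
tcp_pos: [0.4871, -0.0387, 0.1328]
tool_rot: [0.708, -0.706, 0.008, -0.006]
wrist_force: [0.3, 0.5, 0.0]
gripper_width: 0.045
```

Run:
```python
from h import *
st()
t=cams.snapshot("top")
T=lambda x,y,k=8,o=(235,170):(o[0]+(x+.5)/k-.5,o[1]+(y+.5)/k-.5)
k=ray(t,*T(300,525),.123);print(k,np.degrees(np.arctan2(k[1]-.181,k[0]-.578)));print(ray(t,*T(338,242),.067))
d=cams.snapshot("side");crop(d,200,200,300,300,6,"pics/s7.png")
```

```text
t12.20 tcp [ 0.4871 -0.0387  0.1328] grasp [ 0.4871 -0.0387  0.1268] tiltfix [-0.18 -0.15 -0.  ] jawaz 88.8 ang -112.5 r 237.7 F [0.3 0.5 0. ] Ftan(cw) -0.1 Frad -0.6 w 0.0450 j6 -1.86
[0.52911647 0.19075672 0.123     ] 168.71259774706593
[0.61436178 0.18221817 0.067     ]
```

View pics/s7.png

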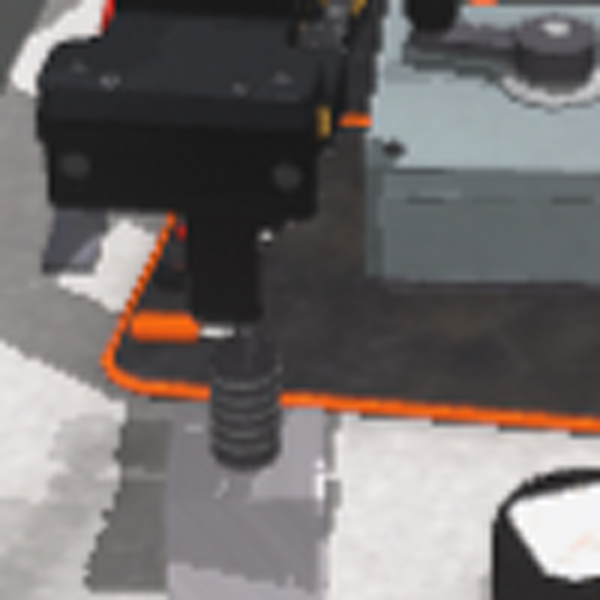

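Run:
```python
from h import *
s=cams.snapshot("side")
print(proj(s,[.4871,-.0687,.1078]),proj(s,[.4871,-.0387,.1078]),proj(s,[.4886,-.0425,.082]),proj(s,[.4886,-.0425,.042]))
print("obs finger",200+225/6,200+318/6,"pin top",200+246/6,"pinbase",200+246/6, 200+455/6)
```

```text
[237.40467388 254.18183033] [239.74069466 245.55054654] [240.61749473 258.32659799] [241.16370269 275.83606507]
obs finger 237.5 253.0 pin top 241.0 pinbase 241.0 275.8333333333333
```

Call:
play_rows:
  targets:
    - {"tx": 0.0015,"ty": -0.0035,"tz": -0.02,"wx": -0.2,"wy": -0.1,"wz": 2.0,"jaw": 0.045}
    - {"tx": 0.0,"ty": 0.0,"tz": -0.02,"wx": 0.0,"wy": 0.0,"wz": 0.0,"jaw": 0.045}
    - {"tx": 0.0,"ty": 0.0,"tz": -0.012,"wx": 0.0,"wy": 0.0,"wz": 0.0,"jaw": 0.045}
    - {"tx": 0.0,"ty": 0.0,"tz": 0.0,"wx": 0.0,"wy": 0.0,"wz": 0.0,"jaw": 0.045}
  grip_force: 30

```text
clock: 12.85
tcp_pos: [0.4922, -0.0415, 0.0837]
tool_rot: [-0.706, 0.708, 0.007, -0.001]
wrist_force: [0.8, -0.3, 1.0]
gripper_width: 0.0453
```

```bash
python3 -c "from h import *;st()"
```

```text
t12.85 tcp [ 0.4922 -0.0415  0.0837] grasp [ 0.4922 -0.0415  0.0777] tiltfix [0.19 0.53 0.  ] jawaz 90.6 ang -111.1 r 238.4 F [ 0.8 -0.3  1. ] Ftan(cw) -0.9 Frad -0.0 w 0.0453 j6 -1.89
```

Call:
play_rows:
  targets:
    - {"tx": -0.004,"ty": -0.001,"tz": -0.008,"wx": 0.2,"wy": 0.5,"wz": 0.5,"jaw": 0.045}
    - {"tx": 0.0,"ty": 0.0,"tz": -0.002,"wx": 0.0,"wy": 0.0,"wz": 0.0,"jaw": 0.045}
    - {"tx": 0.0,"ty": 0.0,"tz": 0.0,"wx": 0.0,"wy": 0.0,"wz": 0.0,"jaw": 0.045}
  grip_force: 30

```text
clock: 13.22
tcp_pos: [0.4887, -0.0426, 0.0744]
tool_rot: [-0.707, 0.707, 0.008, -0.006]
wrist_force: [0.1, -0.5, -0.1]
gripper_width: 0.045
```

```bash
python3 -c "from h import *;st()"
```

```text
t13.22 tcp [ 0.4887 -0.0426  0.0744] grasp [ 0.4887 -0.0426  0.0684] tiltfix [0.02 0.13 0.  ] jawaz 91.1 ang -111.8 r 240.8 F [ 0.1 -0.5 -0.1] Ftan(cw) -0.3 Frad 0.5 w 0.0450 j6 -1.91
```

Well placed; grip.

Call:
play_rows:
  targets:
    - {"tx": 0.0,"ty": 0.0,"tz": 0.0,"wx": 0.0,"wy": 0.0,"wz": 0.0,"jaw": 0.015}
    - {"tx": 0.0,"ty": 0.0,"tz": 0.0,"wx": 0.0,"wy": 0.0,"wz": 0.0,"jaw": 0.015}
    - {"tx": 0.0,"ty": 0.0,"tz": 0.0,"wx": 0.0,"wy": 0.0,"wz": 0.0,"jaw": 0.015}
    - {"tx": 0.0,"ty": 0.0,"tz": 0.0,"wx": 0.0,"wy": 0.0,"wz": 0.0,"jaw": 0.015}
  grip_force: 25

```text
clock: 13.72
tcp_pos: [0.4891, -0.0428, 0.0749]
tool_rot: [-0.707, 0.707, 0.008, -0.006]
wrist_force: [-0.1, -0.3, -0.7]
gripper_width: 0.0214
```

```bash
python3 -c "from h import *;st()"
```

```text
t13.72 tcp [ 0.4891 -0.0428  0.0749] grasp [ 0.4891 -0.0428  0.0689] tiltfix [0.05 0.19 0.  ] jawaz 91.1 ang -111.7 r 240.8 F [-0.1 -0.3 -0.7] Ftan(cw) -0.0 Frad 0.3 w 0.0214 j6 -1.91
```

Call:
play_rows:
  targets:
    - {"tx": 0.0,"ty": 0.0,"tz": 0.01,"wx": 0.0,"wy": 0.0,"wz": 0.0,"jaw": 0.015}
    - {"tx": 0.0,"ty": 0.0,"tz": 0.025,"wx": 0.0,"wy": 0.0,"wz": 0.0,"jaw": 0.015}
    - {"tx": 0.0,"ty": 0.0,"tz": 0.04,"wx": 0.0,"wy": 0.0,"wz": 0.0,"jaw": 0.015}
    - {"tx": 0.0,"ty": 0.0,"tz": 0.03,"wx": 0.0,"wy": 0.0,"wz": 0.0,"jaw": 0.015}
  grip_force: 30

```text
clock: 14.22
tcp_pos: [0.4873, -0.0423, 0.1818]
tool_rot: [0.707, -0.707, -0.006, 0.008]
wrist_force: [0.2, 0.2, -1.5]
gripper_width: 0.0211
```

Run:
```python
from h import *
st()
d=cams.snapshot("side");crop(d,190,180,300,290,5,"pics/s8.png")
```

```text
t14.22 tcp [ 0.4873 -0.0423  0.1818] grasp [ 0.4873 -0.0423  0.1758] tiltfix [-0.06 -0.11 -0.  ] jawaz 91.1 ang -112.1 r 241.0 F [ 0.2  0.2 -1.5] Ftan(cw) -0.1 Frad -0.2 w 0.0211 j6 -1.91
```

View pics/s8.png

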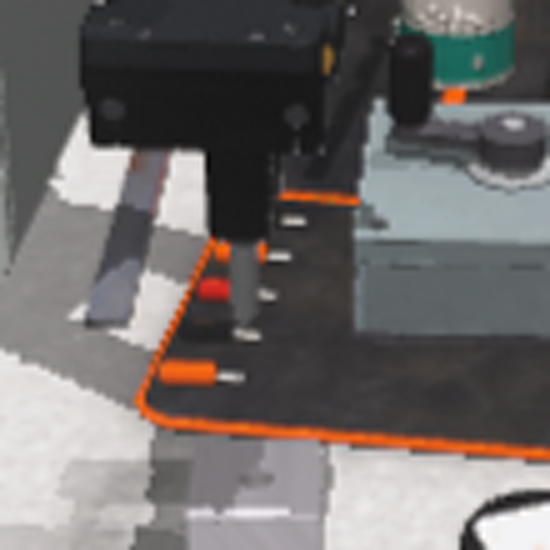

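Call:
play_rows:
  targets:
    - {"tx": 0.02,"ty": 0.035,"tz": 0.005,"wx": 0.0,"wy": 0.0,"wz": 0.0,"jaw": 0.015}
    - {"tx": 0.025,"ty": 0.045,"tz": 0.005,"wx": 0.0,"wy": 0.0,"wz": 0.0,"jaw": 0.015}
    - {"tx": 0.025,"ty": 0.045,"tz": 0.0,"wx": 0.0,"wy": 0.0,"wz": 0.0,"jaw": 0.015}
    - {"tx": 0.025,"ty": 0.045,"tz": 0.0,"wx": 0.0,"wy": 0.0,"wz": 0.0,"jaw": 0.015}
    - {"tx": 0.018,"ty": 0.03,"tz": 0.0,"wx": 0.0,"wy": 0.0,"wz": 0.0,"jaw": 0.015}
    - {"tx": 0.0,"ty": 0.0,"tz": 0.0,"wx": 0.0,"wy": 0.0,"wz": 0.0,"jaw": 0.015}
  grip_force: 30

```text
clock: 15.02
tcp_pos: [0.6044, 0.1632, 0.1988]
tool_rot: [-0.706, 0.708, 0.009, -0.003]
wrist_force: [0.1, -1.2, -1.3]
gripper_width: 0.0212
```

```bash
python3 -c "from h import *;st()"
```

```text
t15.03 tcp [0.6044 0.1632 0.1988] grasp [0.6044 0.1632 0.1928] tiltfix [0.11 0.51 0.  ] jawaz 91.0 ang -33.9 r 31.9 F [ 0.1 -1.2 -1.3] Ftan(cw) 0.9 Frad 0.8 w 0.0212 j6 -1.50
```

Call:
play_rows:
  targets:
    - {"tx": 0.0105,"ty": 0.018,"tz": -0.01,"wx": 0.1,"wy": 0.5,"wz": 0.0,"jaw": 0.015}
    - {"tx": 0.0,"ty": 0.0,"tz": -0.02,"wx": 0.0,"wy": 0.0,"wz": 0.0,"jaw": 0.015}
    - {"tx": 0.0,"ty": 0.0,"tz": -0.01,"wx": 0.0,"wy": 0.0,"wz": 0.0,"jaw": 0.015}
    - {"tx": 0.0,"ty": 0.0,"tz": 0.0,"wx": 0.0,"wy": 0.0,"wz": 0.0,"jaw": 0.015}
  grip_force: 30

```text
clock: 15.52
tcp_pos: [0.6121, 0.1791, 0.1576]
tool_rot: [-0.706, 0.708, 0.004, -0.007]
wrist_force: [-0.1, 0.4, -0.7]
gripper_width: 0.0212
```

```bash
python3 -c "from h import *;st()"
```

```text
t15.53 tcp [0.6121 0.1791 0.1576] grasp [0.6121 0.1791 0.1516] tiltfix [ 0.12 -0.25  0.  ] jawaz 90.9 ang -3.2 r 34.2 F [-0.1  0.4 -0.7] Ftan(cw) -0.4 Frad -0.1 w 0.0212 j6 -1.48
```

Call:
play_rows:
  targets:
    - {"tx": 0.0029,"ty": 0.0026,"tz": -0.008,"wx": 0.1,"wy": -0.2,"wz": 0.0,"jaw": 0.015}
    - {"tx": 0.0,"ty": 0.0,"tz": -0.003,"wx": 0.0,"wy": 0.0,"wz": 0.0,"jaw": 0.015}
    - {"tx": 0.0,"ty": 0.0,"tz": 0.0,"wx": 0.0,"wy": 0.0,"wz": 0.0,"jaw": 0.015}
  grip_force: 30

```text
clock: 15.9
tcp_pos: [0.6158, 0.181, 0.1474]
tool_rot: [-0.707, 0.707, 0.006, -0.005]
wrist_force: [0.6, -0.2, -0.4]
gripper_width: 0.021
```

Run:
```python
from h import *
st()
d=cams.snapshot("side");crop(d,240,140,340,225,8,"pics/s9.png")
p=arm.state()["tcp_pos"]
for z in (0,.03,.0569,.0689):print(proj(d,[p[0]-.0004,p[1]+.0003,p[2]-z]))
print("mouth",proj(d,[.6146,.182,.067]))
```

```text
t15.90 tcp [0.6158 0.181  0.1474] grasp [0.6158 0.181  0.1414] tiltfix [0.01 0.07 0.  ] jawaz 90.9 ang -0.1 r 37.8 F [ 0.6 -0.2 -0.4] Ftan(cw) 0.2 Frad 0.6 w 0.0210 j6 -1.47
[309.59592406 181.97564167]
[309.06425864 194.02694806]
[308.5989024  204.57521822]
[308.39467661 209.20442206]
mouth [307.85229223 213.46602697]
```

View pics/s9.png

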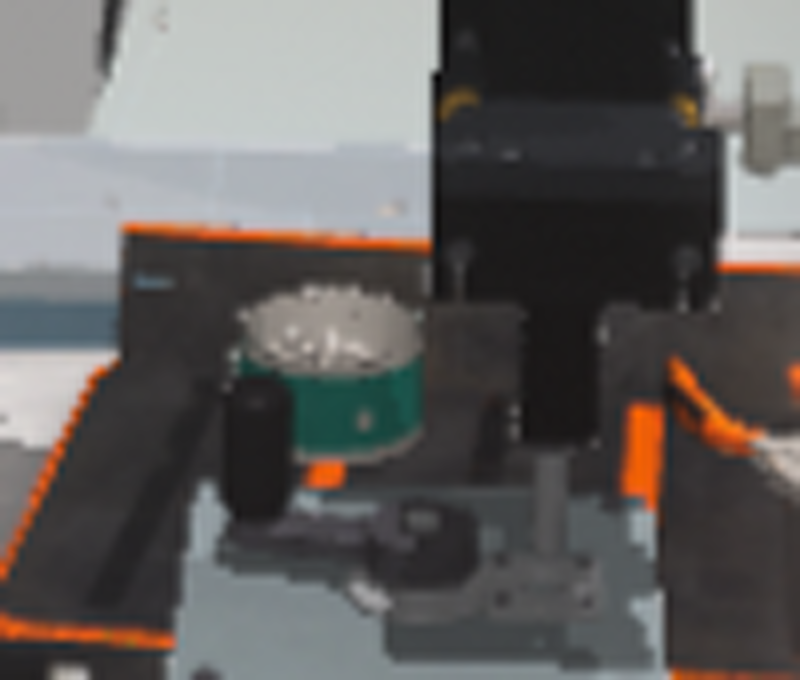

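Call:
play_rows:
  targets:
    - {"tx": -0.0008,"ty": 0.0007,"tz": -0.004,"wx": 0.0,"wy": 0.0,"wz": 0.0,"jaw": 0.015}
    - {"tx": 0.0,"ty": 0.0,"tz": -0.003,"wx": 0.0,"wy": 0.0,"wz": 0.0,"jaw": 0.015}
  grip_force: 30

```text
clock: 16.2
tcp_pos: [0.6154, 0.1818, 0.1408]
tool_rot: [0.707, -0.707, -0.006, 0.004]
wrist_force: [-0.2, 0.4, -0.9]
gripper_width: 0.0209
```

```bash
python3 -c "from h import *;st()"
```

```text
t16.20 tcp [0.6154 0.1818 0.1408] grasp [0.6154 0.1818 0.1348] tiltfix [-0.    0.16  0.  ] jawaz 90.9 ang 1.3 r 37.4 F [-0.2  0.4 -0.9] Ftan(cw) -0.4 Frad -0.2 w 0.0209 j6 -1.47
```

Call:
play_rows:
  targets:
    - {"tx": -0.0006,"ty": 0.0,"tz": -0.003,"wx": 0.0,"wy": 0.1,"wz": 0.0,"jaw": 0.015}
    - {"tx": -0.0003,"ty": 0.0,"tz": -0.003,"wx": 0.0,"wy": 0.0,"wz": 0.0,"jaw": 0.015}
  grip_force: 30

```text
clock: 16.45
tcp_pos: [0.6144, 0.1819, 0.1344]
tool_rot: [0.707, -0.707, -0.006, 0.005]
wrist_force: [-0.5, -0.0, 0.2]
gripper_width: 0.0213
```

```bash
python3 -c "from h import *;st()"
```

```text
t16.45 tcp [0.6144 0.1819 0.1344] grasp [0.6144 0.1819 0.1284] tiltfix [-0.    0.06  0.  ] jawaz 90.9 ang 1.5 r 36.4 F [-0.5 -0.   0.2] Ftan(cw) 0.0 Frad -0.5 w 0.0213 j6 -1.47
```

Call:
play_rows:
  targets:
    - {"tx": -0.0003,"ty": 0.0,"tz": -0.003,"wx": 0.0,"wy": 0.0,"wz": 0.0,"jaw": 0.015}
  grip_force: 30

```text
clock: 16.58
tcp_pos: [0.6147, 0.1823, 0.1316]
tool_rot: [0.707, -0.707, -0.006, 0.004]
wrist_force: [0.9, 1.1, 0.4]
gripper_width: 0.0213
```

```bash
python3 -c "from h import *;st()"
```

```text
t16.57 tcp [0.6147 0.1823 0.1316] grasp [0.6147 0.1823 0.1256] tiltfix [-0.06  0.15  0.  ] jawaz 90.9 ang 2.1 r 36.7 F [0.9 1.1 0.4] Ftan(cw) -1.0 Frad 0.9 w 0.0213 j6 -1.47
```

Call:
play_rows:
  targets:
    - {"tx": 0.0,"ty": 0.0,"tz": -0.003,"wx": 0.0,"wy": 0.1,"wz": 0.0,"jaw": 0.015}
    - {"tx": 0.0,"ty": 0.0,"tz": -0.003,"wx": 0.0,"wy": 0.0,"wz": 0.0,"jaw": 0.015}
  grip_force: 30

```text
clock: 16.82
tcp_pos: [0.6149, 0.1827, 0.1254]
tool_rot: [0.708, -0.707, -0.006, 0.005]
wrist_force: [0.0, 0.6, -1.3]
gripper_width: 0.0212
```

```bash
python3 -c "from h import *;st()"
```

```text
t16.82 tcp [0.6149 0.1827 0.1254] grasp [0.6149 0.1827 0.1194] tiltfix [-0.08  0.08  0.  ] jawaz 90.9 ang 2.7 r 37.0 F [ 0.   0.6 -1.3] Ftan(cw) -0.6 Frad 0.1 w 0.0212 j6 -1.47
```

Call:
play_rows:
  targets:
    - {"tx": 0.0,"ty": 0.0,"tz": -0.003,"wx": 0.0,"wy": 0.0,"wz": 0.0,"jaw": 0.015}
    - {"tx": 0.0,"ty": 0.0,"tz": -0.003,"wx": 0.0,"wy": 0.0,"wz": 0.0,"jaw": 0.015}
  grip_force: 30

```text
clock: 17.08
tcp_pos: [0.6149, 0.1827, 0.1189]
tool_rot: [0.708, -0.707, -0.006, 0.005]
wrist_force: [0.6, 0.9, -0.9]
gripper_width: 0.0211
```

```bash
python3 -c "from h import *;st()"
```

```text
t17.07 tcp [0.6149 0.1827 0.1189] grasp [0.6149 0.1827 0.1129] tiltfix [-0.09  0.07  0.  ] jawaz 90.9 ang 2.7 r 37.0 F [ 0.6  0.9 -0.9] Ftan(cw) -0.9 Frad 0.6 w 0.0211 j6 -1.47
```

Pin is well in the bush. Now approaching the level (0.112) where a wrong click would stop it.

Call:
play_rows:
  targets:
    - {"tx": 0.0,"ty": 0.0,"tz": -0.003,"wx": 0.0,"wy": 0.0,"wz": 0.0,"jaw": 0.015}
    - {"tx": 0.0,"ty": 0.0,"tz": -0.002,"wx": 0.0,"wy": 0.0,"wz": 0.0,"jaw": 0.015}
  grip_force: 30

```text
clock: 17.32
tcp_pos: [0.6149, 0.1827, 0.1134]
tool_rot: [0.708, -0.707, -0.006, 0.005]
wrist_force: [0.0, 1.0, -0.0]
gripper_width: 0.021
```

```bash
python3 -c "from h import *;st()"
```

```text
t17.32 tcp [0.6149 0.1827 0.1134] grasp [0.6149 0.1827 0.1074] tiltfix [-0.09  0.07  0.  ] jawaz 90.9 ang 2.7 r 37.0 F [ 0.  1. -0.] Ftan(cw) -1.0 Frad 0.1 w 0.0210 j6 -1.47
```

Call:
play_rows:
  targets:
    - {"tx": 0.0,"ty": 0.0,"tz": -0.002,"wx": 0.0,"wy": 0.0,"wz": 0.0,"jaw": 0.015}
    - {"tx": 0.0,"ty": 0.0,"tz": -0.002,"wx": 0.0,"wy": 0.0,"wz": 0.0,"jaw": 0.015}
  grip_force: 30

```text
clock: 17.58
tcp_pos: [0.615, 0.1827, 0.1091]
tool_rot: [0.708, -0.707, -0.006, 0.005]
wrist_force: [-0.1, 0.9, 0.1]
gripper_width: 0.0209
```

```bash
python3 -c "from h import *;st()"
```

```text
t17.57 tcp [0.615  0.1827 0.1091] grasp [0.615  0.1827 0.1031] tiltfix [-0.09  0.07  0.  ] jawaz 90.9 ang 2.7 r 37.0 F [-0.1  0.9  0.1] Ftan(cw) -0.9 Frad -0.1 w 0.0209 j6 -1.47
```

Passed 0.112 without force, so it is in the lock hole: the fifth click is confirmed. Lower on to flush (~0.100).

Call:
play_rows:
  targets:
    - {"tx": 0.0,"ty": 0.0,"tz": -0.002,"wx": 0.0,"wy": 0.0,"wz": 0.0,"jaw": 0.015}
    - {"tx": 0.0,"ty": 0.0,"tz": -0.002,"wx": 0.0,"wy": 0.0,"wz": 0.0,"jaw": 0.015}
    - {"tx": 0.0,"ty": 0.0,"tz": -0.002,"wx": 0.0,"wy": 0.0,"wz": 0.0,"jaw": 0.015}
  grip_force: 30

```text
clock: 17.95
tcp_pos: [0.6149, 0.1827, 0.1028]
tool_rot: [0.708, -0.707, -0.006, 0.005]
wrist_force: [0.7, 0.9, 0.7]
gripper_width: 0.0208
```

```bash
python3 -c "from h import *;st()"
```

```text
t17.95 tcp [0.6149 0.1827 0.1028] grasp [0.6149 0.1828 0.0968] tiltfix [-0.09  0.07  0.  ] jawaz 90.9 ang 2.7 r 37.0 F [0.7 0.9 0.7] Ftan(cw) -0.9 Frad 0.8 w 0.0208 j6 -1.47
```

Call:
play_rows:
  targets:
    - {"tx": 0.0,"ty": 0.0,"tz": -0.0015,"wx": 0.0,"wy": 0.0,"wz": 0.0,"jaw": 0.015}
    - {"tx": 0.0,"ty": 0.0,"tz": -0.0015,"wx": 0.0,"wy": 0.0,"wz": 0.0,"jaw": 0.015}
  grip_force: 30

```text
clock: 18.2
tcp_pos: [0.615, 0.1828, 0.1002]
tool_rot: [0.708, -0.707, -0.006, 0.005]
wrist_force: [-3.6, 1.0, 10.2]
gripper_width: 0.0211
```

```bash
python3 -c "from h import *;st()"
```

```text
t18.20 tcp [0.615  0.1828 0.1002] grasp [0.615  0.1828 0.0942] tiltfix [-0.09  0.08  0.  ] jawaz 90.9 ang 2.8 r 37.1 F [-3.6  1.  10.2] Ftan(cw) -1.2 Frad -3.5 w 0.0211 j6 -1.47
```

Call:
play_rows:
  targets:
    - {"tx": 0.0,"ty": 0.0,"tz": 0.0,"wx": 0.0,"wy": 0.0,"wz": 0.0,"jaw": 0.015}
    - {"tx": 0.0,"ty": 0.0,"tz": 0.0,"wx": 0.0,"wy": 0.0,"wz": 0.0,"jaw": 0.05}
    - {"tx": 0.0,"ty": 0.0,"tz": 0.0,"wx": 0.0,"wy": 0.0,"wz": 0.0,"jaw": 0.05}
    - {"tx": 0.0,"ty": 0.0,"tz": 0.0,"wx": 0.0,"wy": 0.0,"wz": 0.0,"jaw": 0.05}
    - {"tx": 0.0,"ty": 0.0,"tz": 0.015,"wx": 0.0,"wy": 0.0,"wz": 0.0,"jaw": 0.05}
    - {"tx": 0.0,"ty": 0.0,"tz": 0.04,"wx": 0.0,"wy": 0.0,"wz": 0.0,"jaw": 0.05}
    - {"tx": 0.0,"ty": 0.0,"tz": 0.05,"wx": 0.0,"wy": 0.0,"wz": 0.0,"jaw": 0.05}
  grip_force: 10

```text
clock: 19.08
tcp_pos: [0.6118, 0.1814, 0.2047]
tool_rot: [-0.707, 0.707, 0.002, -0.009]
wrist_force: [0.2, -0.2, -0.5]
gripper_width: 0.0498
```

Call:
play_rows:
  targets:
    - {"tx": -0.03,"ty": -0.05,"tz": 0.01,"wx": 0.0,"wy": 0.0,"wz": 0.0,"jaw": 0.05}
    - {"tx": -0.03,"ty": -0.05,"tz": 0.0,"wx": 0.0,"wy": 0.0,"wz": 0.0,"jaw": 0.05}
    - {"tx": -0.03,"ty": -0.05,"tz": 0.0,"wx": 0.0,"wy": 0.0,"wz": 0.0,"jaw": 0.05}
    - {"tx": -0.02,"ty": -0.05,"tz": 0.0,"wx": 0.0,"wy": 0.0,"wz": 0.0,"jaw": 0.05}
    - {"tx": 0.0,"ty": 0.0,"tz": 0.0,"wx": 0.0,"wy": 0.0,"wz": 0.0,"jaw": 0.05}
  grip_force: 10

```text
clock: 19.7
tcp_pos: [0.5045, -0.023, 0.227]
tool_rot: [-0.706, 0.708, 0.012, -0.001]
wrist_force: [0.9, 0.3, 0.0]
gripper_width: 0.05
```

Run:
```python
from h import *
st()
d=cams.snapshot("side");crop(d,245,160,345,235,8,"pics/s10.png")
cv2.imwrite("pics/s10f.png",d["image"][:,:,::-1])
d=cams.snapshot("top");crop(d,235,170,335,260,8,"pics/t10.png")
s=cams.snapshot("side");print(proj(s,[.6146,.182,.107]),proj(s,[.6146,.182,.119]),proj(s,[.6146,.182,.067]))
```

```text
t19.70 tcp [ 0.5045 -0.023   0.227 ] grasp [ 0.5046 -0.023   0.221 ] tiltfix [0.2 0.9 0. ] jawaz 91.1 ang -109.8 r 216.8 F [0.9 0.3 0. ] Ftan(cw) -0.8 Frad -0.6 w 0.0500 j6 -1.86
[308.52819159 198.00982341] [308.73543172 193.27073664] [307.85229223 213.46602697]
```

View pics/s10.png

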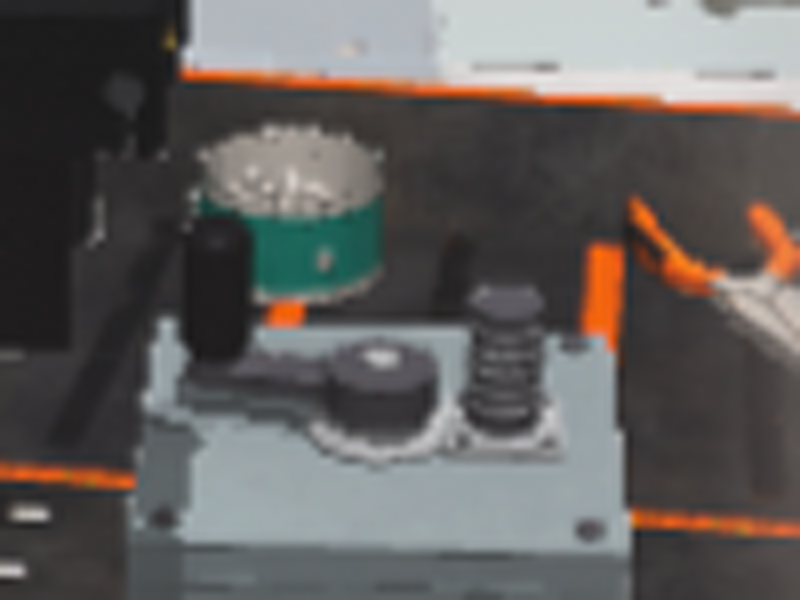

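View pics/t10.png

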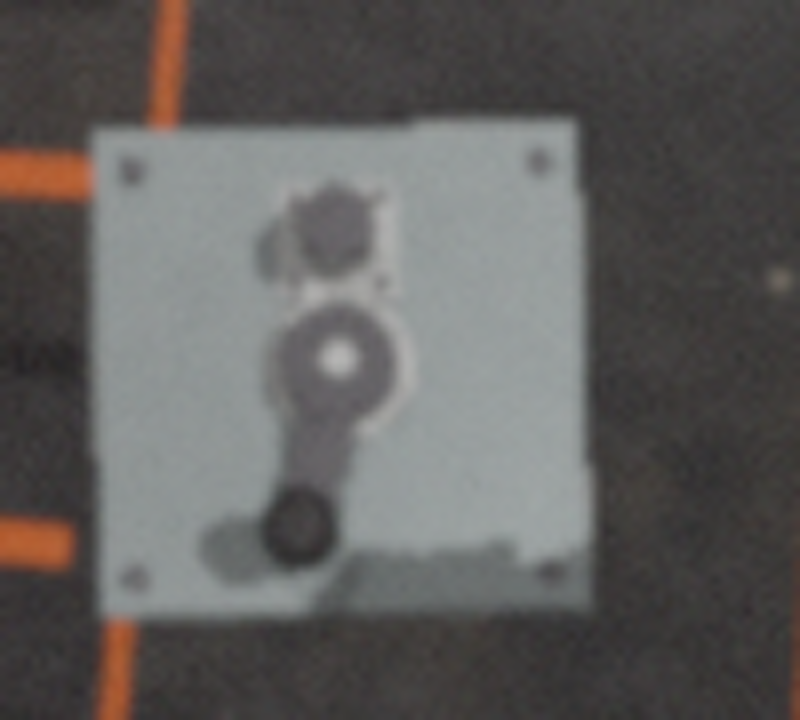

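View pics/s10f.png

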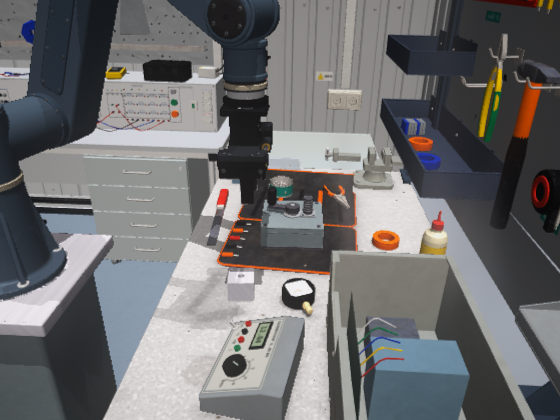

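```bash
python3 -c "
from plant import order
print(order.close_job())"
```

```text
the job is handed in; nothing more can be done
None
```

The lock pin is through the bush plate with its head flush, at the fifth click from home. The job was handed in at about 20 s of the 72 s.

- **Home stop:** I turned the crank clockwise until it met resistance that kept rising to about 12.9 N at the knob, then turned it back five clicks. The crank came to rest at about 169°, measured about its axis from the world x axis.
- **Pin:** it went in with about 1 N of resistance, past the level where a wrong click would have stopped it. It seated with about 10 N, with the tool within 1 mm of the calculated flush height.
- **Last pictures:** the head's top is at row 197.7, where 198.0 was predicted for flush (193.3 would mean 12 mm high). The crank has not moved. The gauge, in the last full picture, and the tin, in the close-up, look unmoved. I did not look closely at the circuit board, but the arm never went near it.

**Checks that disagreed:**
- **Forces at ordinary clicks:** the wrist briefly read 10–11 N there, against the stated 4–7 N.
- **Force at the stop:** it rose more softly than the stated 3 N per mm. The reading at home was therefore not conclusive on its own; the pin dropping into its only lock hole confirmed the click.
- **Starting crank angle:** the picture put it at 130.8°, about 2° off the clicks found later, which is about one pixel.

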